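# Turn a heat sink fins up, fit it in the cooker shell and close the keeper

## Task

The large heat sink lies with its fins down on the mat: turn it over under control, not letting it fall or crash over, and lay it fins up and flat in the cradle of the open cooker shell, lengthwise between the corner guides. Then swing the steel keeper fully across the cradle's open end, so that it locks the heat sink in. Let go, and leave everything else on the bench where it is.

Things in the scene. Friction and masses are not known exactly. Their poses are not given: they have to be found in the camera images.
- heatsink: Large bare-aluminium heat sink, 100 (x) x 60 (y) x 30 (z) mm, about 0.25 kg: a plate 8 mm thick with seven lengthwise fins 22 mm high, the outer ones flush with the long sides, which can be pinched across the 60 mm width. Origin at the block's centre; z out of the fins: down at the start (fins on the table, plate on top). It can stand on a 60 x 30 mm end.
- shell: Open grey plastic shell of an induction cooker, 260 (x) x 340 (y) mm, walls 5 mm thick and 40 mm high, fixed to the table. Origin at the centre of its underside. On its +y side a fixed round coil, 160 mm across, top 38 mm high, centred at (0, 76) mm; on its -y side the cradle (seat).
- seat (a point): Centre of the cradle's flat aluminium seat (100 x 50 mm), 22 mm above the table; x along the cradle and the shell, z up. The seated heat sink's origin is 15 mm above it, either end towards the stop. Shell wall 77 mm away at -y, coil rim 84 mm at +y. The -x end is open; the shut keeper's face stands 53 mm from this point.
- cradle_stop (a point): Middle of the fixed black end stop's inner face, at the seat's height, 53 mm from seat at +x; the stop rises 14 mm above the seat. Four black corner guides, 14 mm long, 6 mm thick, centred 38 mm either side of the seat's centre along x, rise 10 mm above the seat and leave 66 mm between them across y; between them the long sides are open.
- keeper (a joint): Angle of the keeper, a flat steel arm 14 mm wide that swings level about an upright pivot: 0 = wide open (arm along the shell's -x), 1.571 = fully shut (along the shell's +y, across the cradle's open end, at its stop). Grows clockwise seen from above. Starts between 0 and 0.6; light friction holds it where it is left (about 0.6 N at the post).
- keeper_post (a point): Centre of the top of the upright round post, 12 mm in diameter, on the keeper's arm, 75 mm from the pivot; the post rises 58 mm above the arm and its top is 97 mm above the table. Pinch it from above or push it.
- keeper_pivot (a point): Pivot axis of the keeper, 28 mm above the table. The post moves on a level arc of 75 mm radius about it.
- small_sink: Bystander: small aluminium heat sink 62 x 40 x 20 mm lying fins up; origin at the centre of its underside.
- tin: Bystander: round flat metal tin, 68 mm across, 22 mm high; origin at the centre of its underside.
- board: Bystander: brown circuit board 120 x 80 mm with parts up to 22 mm high; origin at the centre of its underside.
- spare_coil: Bystander: spare black and copper induction coil, 140 mm disc 18 mm high with three lugs reaching 80 mm from its centre; origin at the centre of its underside.
- screwdriver: Bystander: screwdriver 190 mm long lying on the table.
- bottle: Bystander: white plastic bottle, 50 mm across, 130 mm high, standing; origin at the centre of its underside.
Not all that is in view belongs to the job. What is shaped like the heatsink but blue or orange is not meant.

How it is judged:
On the way:
1. the heat sink lies fins up in the cradle while the keeper is still open (below 1.2 rad) (x of heatsink in the frame of seat between -0.007 and 0.007 m and y of heatsink in the frame of seat between -0.007 and 0.007 m and z of heatsink in the frame of seat between 0.012 and 0.018 m and angle between heatsink's own z axis and vertical below 0.06 rad and angle between the x axis of heatsink and the x axis of seat, either way round below 0.1 rad and value of joint keeper below 1.2 rad), for 0.2 s.
At the end, for the whole second after the job is handed in: The heat sink is at rest, fins up, flat on the seat (tilt under 0.06 rad, origin 12 to 18 mm above the seat), centred within 7 mm along and across the cradle and aligned with it within 0.1 rad, and the keeper is shut (above 1.47 rad) and still (x of heatsink in the frame of seat between -0.007 and 0.007 m and y of heatsink in the frame of seat between -0.007 and 0.007 m and z of heatsink in the frame of seat between 0.012 and 0.018 m and angle between heatsink's own z axis and vertical below 0.06 rad and angle between the x axis of heatsink and the x axis of seat, either way round below 0.1 rad and value of joint keeper above 1.47 rad and linear speed of heatsink below 0.02 m/s and velocity of joint keeper below 0.05 rad/s); the robot touches nothing.
It fails at once if the heat sink falls or crashes over: faster than 0.5 m/s while the fingers are not touching it (contact force between heatsink and the fingers below 0.05 N and linear speed of heatsink above 0.5 m/s).
It fails at once if a bystander is moved by more than 30 mm (distance of any of small_sink, tin, board, spare_coil, screwdriver, bottle from where it was at the start of the episode above 0.03 m).
It also fails if it takes over 72 s, if anything falls off the work surface, if the arm or the gripper's body presses on something with over 40 N, if the wrist force passes 120 N, or if a joint passes its speed limit or range.

## Robot

A 6-joint arm with a two-finger parallel gripper is mounted at the origin on the work surface. World frame = base frame: x ahead of the robot, y to its left, z up, the work surface at z = 0. Lengths are in m, angles in rad, forces in N, time in s.
With the tool pointing down it reaches from about 0.35 to 0.975 m from the base axis. Payload 4.9 kg.
Tool frame: the origin (TCP) lies at the very end of the fingers, on their centre line; the grasp point (between the pads) lies 19 mm behind it; z points along the fingers, y is the line along which they close (so a half turn about z gives the same grasp; the last joint's range is limited). The gripper opens to 85 mm and grips with 20 to 120 N. Pads are 22 mm wide; open, the fingers measure 114 mm over their backs; the gripper's body (76 mm by 85 mm) begins 54 mm behind the grasp point. The pads swing forward as they close: fully open they stand 13 mm farther back than shut.
Start: joints at [1.031, 0.053, 1.613, -0, 1.476, -0.119], TCP at [0.255, 0.57, 0.231] pointing down, gripper open.
Joint ranges: [-3.01, 3.01], [-1.01, 2.22], [0.06, 2.58], [-1.02, 4.17], [0.09, 2.62], [-3.14, 3.14]. Speed limits (rad/s): [2.57, 2.57, 3.14, 3.14, 3.14, 3.14].

## Interface

Orientations are given as a rotation vector (axis times angle).
In Python, from station import ctrl, imaging gives the robot as it stands.
- The arm moves only by the tool play_rows, never from a script. Its argument "series" is a list of rows, each a list of 3 entries, a list of its own where there are three numbers: the opening, from 0 (shut) to 1 (fully open), then the shift along the tool's x, y, z each as a share of 0.05 m, from -1 to 1, then the turn, a rotation vector about the tool's x, y, z each as a share of 8 degrees, from -1 to 1. In form: [[grip, [dx, dy, dz], [ax, ay, az]], ...]. A call has 1 to 8 rows; each row shifts and turns the commanded pose from where the row before left it, along the tool's axes as they then stand; what a row does not reach is not made up. A row lasts 1/8 s, in which the tool goes at most 62.5 mm and 10.7 degrees, less where a joint would pass 70% of its speed; a pose out of reach is approached as far as the arm can. A call with a number of a shift or a turn outside -1 to 1 is refused whole. A call with a gripper value outside its range is refused whole. The fingers move at their own pace and stop on an object; "force" is the grip in N (left out, the last holds). Time passes only in rows, so rows that do not move let the fingers close. It gives the time, the measured TCP pose, the force, the opening and the grip force at its end, in the units of the state.
- ctrl.get_obs(): the state, without advancing time (a new reading comes with each control period).
- imaging.get_image(name): name is "scene" or "top" or "wrist"; returns a dict with "color" (400x640x3 uint8, blue, green, red), "fx", "fy", "cx", "cy" (pixels), "extrinsics" (4x4, takes a point from world to camera coordinates); the wrist camera has in their place "hand_eye" (4x4, takes a point from camera to tool coordinates, whose origin is the TCP and whose axes are the flange's). Camera axes: x right, y down, z forward; pixel columns grow to the right and rows downward; lengths in m; the calibration is good to about 2 mm. A picture is of the moment at which its call begins: read the wrist's pose just before it. There is no depth.
- ctrl.finish_job(): hands the job in; it is judged then, once.
The state is a dict: "t": time; "q": joint angles; "dq": joint speeds; "effort": joint torques, N m; "tool_pos": TCP position; "tool_rot": TCP orientation; "contact_force": force on the tool from outside, world axes, zero at the start; "wrist_torque": the same for the moment, N m; "opening": finger opening in m; "grip_force": force on a finger pad.
Only numpy, scipy, OpenCV 4.12 (cv2) and the standard library are available. Lean on these libraries where they do the work, as an engineer would, in place of code of your own. Each camera call takes 0.05 s, during which the arm holds its last target. There are 200 camera calls.

## Working session

There is one attempt and no reset: what is moved stays moved. The work goes in short steps, Python scripts to look and compute and a tool call to move; the robot and the scene stay as the last step left them, time stands still between calls to the robot, and variables do not carry over. Pictures are saved under pics/ and viewed, at most 10 in all, crops included, and the job is handed in when it is done.

Besides the shell and the picture viewer there is one more tool, called after "Request:" as a command line: name --argument value ..., lists and objects as JSON in quotes. play_rows: Moves the arm, as the interface text tells. Shift numbers are shares of 0.05 m and turn numbers shares of 8 degrees, none past 1 either way. Its arguments: {"type":"object","properties":{"series":{"type":"array"},"force":{"type":"number"}},"required":["series"]}

```bash
mkdir -p pics; ls
cat > h.py <<'E'
import numpy as np, cv2
from scipy.spatial.transform import Rotation as R
from station import ctrl, imaging
def snap(name,fn):
    o=ctrl.get_obs(); d=imaging.get_image(name); cv2.imwrite('pics/'+fn,d['color'])
    T=np.eye(4); T[:3,:3]=R.from_rotvec(o['tool_rot']).as_matrix(); T[:3,3]=o['tool_pos']
    E=np.linalg.inv(d['extrinsics']) if 'extrinsics' in d else T@np.array(d['hand_eye'])
    c=dict(K=[d['fx'],d['fy'],d['cx'],d['cy']],E=E); np.savez('pics/'+fn[:-4]+'.npz',**c); return d,c
def load(fn): return np.load('pics/'+fn+'.npz')
def w(c,u,v,z):
    fx,fy,cx,cy=c['K']; E=c['E']; r=E[:3,:3]@np.array([(u-cx)/fx,(v-cy)/fy,1]); p=E[:3,3]
    return np.round(p+r*(z-p[2])/r[2],4)
def px(c,P):
    fx,fy,cx,cy=c['K']; q=np.linalg.inv(c['E'])@np.r_[P,1]; return np.round([fx*q[0]/q[2]+cx,fy*q[1]/q[2]+cy],1)
E
python3 - <<'E'
from h import *
for n in('top','scene'):
    d,c=snap(n,n+'0.png'); print(n,c['K'],c['E'].round(3))
o=ctrl.get_obs(); print(o)
E
```

```text
pics
top [504.5694920227883, 504.5694920227883, 315.50140040044454, 210.03341756114133] [[ 0.022 -0.998  0.057  0.499]
 [-1.    -0.022 -0.006 -0.053]
 [ 0.007 -0.057 -0.998  1.282]
 [ 0.     0.     0.     1.   ]]
scene [448.05024348945227, 448.05024348945227, 316.5420144992669, 200.58533082543647] [[-0.767  0.535 -0.354  0.979]
 [ 0.641  0.635 -0.431  0.463]
 [-0.006 -0.558 -0.83   1.073]
 [ 0.     0.     0.     1.   ]]
{'t': 0.1, 'q': array([ 1.03096106e+00,  5.32967543e-02,  1.61418371e+00, -1.08592832e-05,
        1.47602410e+00, -1.18991865e-01]), 'dq': array([-0.00012489, -0.00139803, -0.00398871, -0.00026788, -0.00020837,
        0.00114642]), 'effort': array([ 1.25382971e-04, -3.94903207e+01, -3.71363997e+01, -1.59990900e-04,
        3.86057451e-03, -1.04598570e-05]), 'tool_pos': array([0.25502791, 0.56996354, 0.23016617]), 'tool_rot': array([-6.56062823e-01, -3.07170254e+00,  2.84669227e-03]), 'contact_force': array([0.2970673 , 0.47021682, 0.39893932]), 'wrist_torque': array([-0.00916126, -0.00402175,  0.01592119]), 'grip_force': 0.0, 'opening': 0.08536072395195857}
```

View pics/top0.png

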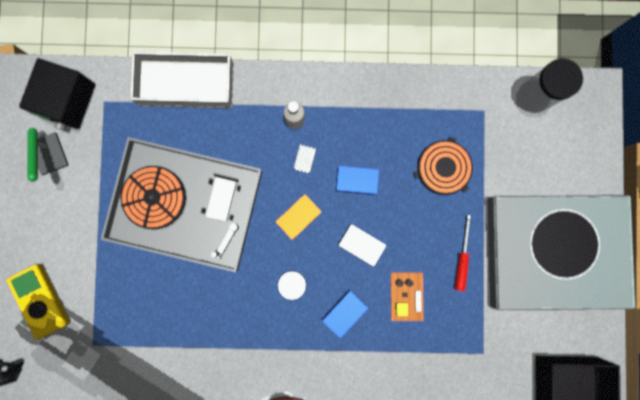

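View pics/scene0.png

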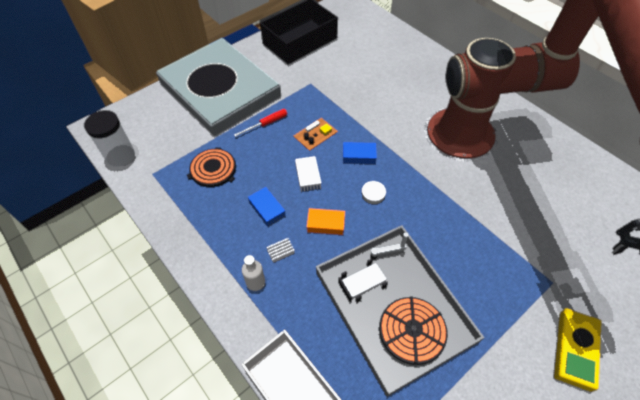

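The top view shows the bare heat sink, plate up, at about (362,245). The cradle seat is at (221,198), the keeper at about (213,257) to (235,226), and the coil at (153,197). I'll enlarge the cradle and the heat sink.

Run:
```python
from h import *
im=cv2.imread('pics/top0.png')
a=cv2.resize(im[165:275,190:270],None,fx=5,fy=5,interpolation=cv2.INTER_CUBIC)
b=cv2.resize(im[215:275,333:393],None,fx=6,fy=6,interpolation=cv2.INTER_CUBIC)
o=np.zeros((550,760,3),np.uint8);o[:,:400]=a;o[:360,400:]=b
cv2.imwrite('pics/crop0.png',o)
```

```text
(no output)
```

View pics/crop0.png

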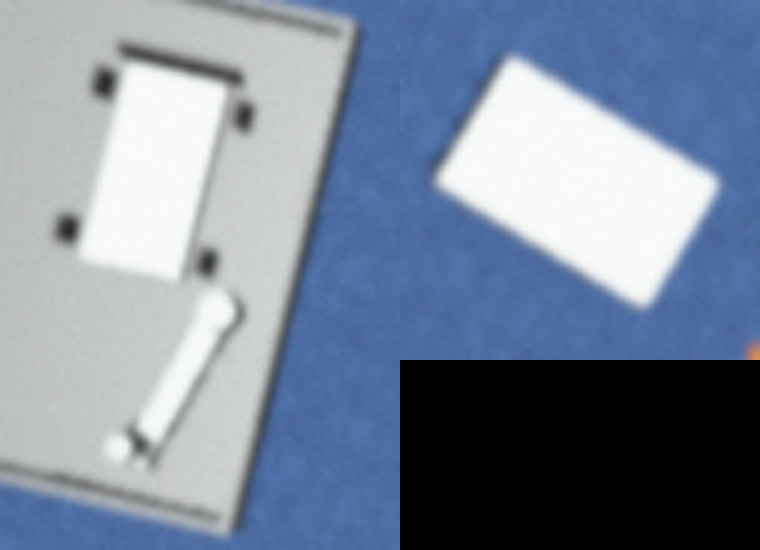

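The crop shows the seat with its stop at the top edge and the four guides at (103,82), (243,116), (67,229) and (207,262). The pivot is at (217,308) and the post top at (119,447). The heat sink corners are (511,55), (720,182), (645,310) and (433,182).

Run:
```python
from h import *
c=load('top0')
A=lambda u,v,z:w(c,(u+.5)/5-.5+190,(v+.5)/5-.5+165,z)
B=lambda u,v,z:w(c,(u-400+.5)/6-.5+333,(v+.5)/6-.5+215,z)
g=np.array([A(*p,.032) for p in[(103,82),(243,116),(67,229),(207,262)]])
s=np.array([A(*p,.022) for p in[(122,62),(228,88),(182,282),(78,262)]])
print('guides',g,g.mean(0)); print('seat',s.mean(0))
dx=(g[0]-g[2]+g[1]-g[3])[:2]; print('yaw x',np.arctan2(dx[1],dx[0]),np.linalg.norm(dx)/2)
dy=(g[0]-g[1]+g[2]-g[3])[:2]; print('yaw y-90',np.arctan2(dy[1],dy[0])-np.pi/2,np.linalg.norm(dy)/2)
sx=(s[0]+s[1]-s[2]-s[3]);print('seat x',np.arctan2(sx[1],sx[0]),np.linalg.norm(sx)/2)
p=A(217,308,.032);q=A(119,447,.097);print('pivot',p,'post',q,np.linalg.norm((p-q)[:2]))
h=np.array([B(*p,.030) for p in[(511,55),(720,182),(645,310),(433,182)]]);print('hs',h,h.mean(0))
l=(h[0]+h[3]-h[1]-h[2]);print('hs long',np.arctan2(l[1],l[0]),np.linalg.norm(l)/2)
o=ctrl.get_obs();print(R.from_rotvec(o['tool_rot']).as_matrix().round(3))
for n,P in dict(sm=(305,158),tin=(292,286),blue1=(358,180),orange=(299,217),board=(407,297),bottle=(293,107)).items(): print(n,w(c,*P,.02))
```

```text
guides [[0.6374 0.2033 0.032 ]
 [0.622  0.1332 0.032 ]
 [0.5638 0.2186 0.032 ]
 [0.549  0.1488 0.032 ]] [0.59305  0.175975 0.032   ]
seat [0.593225 0.179025 0.022   ]
yaw x -0.20773685895032415 0.07491056334055962
yaw y-90 -0.21260611754599368 0.07156124998908275
seat x -0.19157603291868808 0.10109957962326055
pivot [0.5264 0.1432 0.032 ] post [0.459  0.1767 0.097 ] 0.07526626070159188
hs [[ 0.5389 -0.1491  0.03  ]
 [ 0.4883 -0.2363  0.03  ]
 [ 0.4351 -0.2061  0.03  ]
 [ 0.4858 -0.1178  0.03  ]] [ 0.487025 -0.177325  0.03    ]
hs long 1.047304276758242 0.10131872975911221
[[-0.913  0.409 -0.001]
 [ 0.409  0.913 -0.002]
 [ 0.    -0.002 -1.   ]]
sm [ 0.7023 -0.0308  0.02  ]
tin [ 0.3814 -0.0058  0.02  ]
blue1 [ 0.6496 -0.1653  0.02  ]
orange [ 0.5532 -0.0192  0.02  ]
board [ 0.3603 -0.2919  0.02  ]
bottle [0.8318 0.0026 0.02  ]
```

```bash
cat >> h.py <<'E'
import json
def log():
    o=ctrl.get_obs(); open('log.txt','a').write(json.dumps([list(o['q']),list(o['tool_pos']),list(o['tool_rot'])])+'\n'); return o
def ori(xdir_yaw,tilt):
    """tool z = down tilted by `tilt` deg towards heading `xdir_yaw` (deg); tool y level"""
    h=np.radians(xdir_yaw); t=np.radians(tilt); f=np.array([np.cos(h),np.sin(h),0])
    z=np.sin(t)*f-np.cos(t)*np.array([0,0,1]); y=np.array([np.sin(h),-np.cos(h),0]); x=np.cross(y,z)
    return np.c_[x,y,z]
def plan(pos,Rt,grip,n=None,start=None):
    """rows from the present (or start) pose to (pos,Rt), straight, even turn"""
    if start is None:
        o=log(); p,Rc=o['tool_pos'].copy(),R.from_rotvec(o['tool_rot'])
    else: p,Rc=start
    Rt=R.from_matrix(Rt); rel=(Rc.inv()*Rt).as_rotvec(); pos=np.array(pos,float)
    n=n or max(1,int(np.ceil(max(np.linalg.norm(pos-p)/.048,np.linalg.norm(rel)/np.radians(7.8)))))
    p0,R0=p.copy(),Rc; rows=[]
    for i in range(1,n+1):
        pt=p0+(pos-p0)*i/n; Ri=R0*R.from_rotvec(rel*i/n)
        d=np.round(Rc.inv().apply(pt-p)/.05,2); a=np.round((Rc.inv()*Ri).as_rotvec()/np.radians(8),2)
        p=p+Rc.apply(d*.05); Rc=Rc*R.from_rotvec(a*np.radians(8)); rows.append([grip,list((d+0.).tolist()),(a+0.).tolist()])
    for i in range(0,n,8): print(json.dumps(rows[i:i+8]))
    return p,Rc
E
python3 - <<'E'
from h import *
plan([.487,-.177,.22],ori(60,0),1)
E
```

```text
[[1, [-0.61, -0.69, 0.01], [0.0, 0.0, 0.71]], [1, [-0.67, -0.63, 0.02], [0.0, 0.0, 0.7]], [1, [-0.73, -0.56, 0.01], [0.0, 0.0, 0.71]], [1, [-0.79, -0.48, 0.01], [0.0, 0.0, 0.7]], [1, [-0.82, -0.4, 0.02], [0.0, 0.0, 0.71]], [1, [-0.86, -0.32, 0.01], [0.0, 0.0, 0.7]], [1, [-0.89, -0.24, 0.01], [0.0, 0.01, 0.71]], [1, [-0.91, -0.14, 0.01], [0.0, 0.0, 0.7]]]
[[1, [-0.92, -0.06, 0.02], [-0.01, 0.0, 0.71]], [1, [-0.92, 0.04, 0.01], [0.0, 0.0, 0.7]], [1, [-0.91, 0.12, 0.01], [0.0, 0.0, 0.71]], [1, [-0.9, 0.21, 0.01], [0.0, 0.0, 0.7]], [1, [-0.87, 0.3, 0.01], [0.0, 0.0, 0.71]], [1, [-0.83, 0.39, 0.02], [0.0, 0.0, 0.7]], [1, [-0.8, 0.46, 0.01], [0.0, 0.0, 0.71]], [1, [-0.74, 0.54, 0.01], [0.0, 0.0, 0.7]]]
[[1, [-0.69, 0.62, 0.01], [0.0, 0.0, 0.71]]]
```

Request:
play_rows --series '[[1,[-0.61,-0.69,0.01],[0.0,0.0,0.71]],[1,[-0.67,-0.63,0.02],[0.0,0.0,0.7]],[1,[-0.73,-0.56,0.01],[0.0,0.0,0.71]],[1,[-0.79,-0.48,0.01],[0.0,0.0,0.7]],[1,[-0.82,-0.4,0.02],[0.0,0.0,0.71]],[1,[-0.86,-0.32,0.01],[0.0,0.0,0.7]],[1,[-0.89,-0.24,0.01],[0.0,0.0,0.71]],[1,[-0.91,-0.14,0.01],[0.0,0.0,0.7]]]'

```text
t: 1.1
tool_pos: [0.3645, 0.2177, 0.2259]
tool_rot: [-1.788, -2.583, 0.0]
contact_force: [0.4, 0.0, -0.7]
opening: 0.0855
grip_force: 0.0
```

Run:
```python
from h import *
print(log()['q'].round(3))
plan([.487,-.177,.22],ori(60,0),1)
```

```text
[ 0.363 -0.458  2.06  -0.     1.539  0.003]
[[1, [-0.92, -0.05, 0.01], [0.0, 0.0, 0.7]], [1, [-0.91, 0.03, 0.02], [0.0, 0.0, 0.71]], [1, [-0.91, 0.13, 0.01], [0.0, 0.0, 0.7]], [1, [-0.9, 0.21, 0.01], [0.0, 0.0, 0.7]], [1, [-0.86, 0.3, 0.02], [0.0, 0.0, 0.7]], [1, [-0.84, 0.39, 0.01], [0.0, 0.0, 0.71]], [1, [-0.79, 0.46, 0.01], [0.0, 0.0, 0.7]], [1, [-0.74, 0.54, 0.01], [0.0, 0.0, 0.7]]]
[[1, [-0.69, 0.61, 0.02], [0.0, 0.0, 0.71]]]
```

Request:
play_rows --series '[[1,[-0.92,-0.05,0.01],[0.0,0.0,0.7]],[1,[-0.91,0.03,0.02],[0.0,0.0,0.71]],[1,[-0.91,0.13,0.01],[0.0,0.0,0.7]],[1,[-0.9,0.21,0.01],[0.0,0.0,0.7]],[1,[-0.86,0.3,0.02],[0.0,0.0,0.7]],[1,[-0.84,0.39,0.01],[0.0,0.0,0.71]],[1,[-0.79,0.46,0.01],[0.0,0.0,0.7]],[1,[-0.74,0.54,0.01],[0.0,0.0,0.7]]]'

```text
t: 2.1
tool_pos: [0.4743, -0.1326, 0.2208]
tool_rot: [-2.64, -1.702, 0.0]
contact_force: [-0.0, -0.8, 0.5]
opening: 0.0854
grip_force: 0.0
```

Run:
```python
from h import *
print(log()['q'].round(3))
plan([.487,-.177,.20],ori(60,25),1)
print()
plan([.487,-.177,.20],ori(60,-25),1)
```

```text
[-0.424 -0.266  1.925  0.     1.483  0.002]
[[1, [-0.18, 0.15, 0.1], [-0.04, 0.78, 0.17]], [1, [-0.18, 0.15, 0.09], [-0.04, 0.78, 0.17]], [1, [-0.19, 0.16, 0.07], [-0.04, 0.78, 0.18]], [1, [-0.19, 0.16, 0.04], [-0.04, 0.78, 0.17]]]

[[1, [-0.18, 0.15, 0.1], [0.04, -0.78, 0.17]], [1, [-0.16, 0.15, 0.13], [0.03, -0.78, 0.18]], [1, [-0.14, 0.16, 0.13], [0.04, -0.78, 0.17]], [1, [-0.12, 0.16, 0.15], [0.04, -0.78, 0.17]]]
```

Request:
play_rows --series '[[1,[-0.18,0.15,0.1],[-0.04,0.78,0.17]],[1,[-0.18,0.15,0.09],[-0.04,0.78,0.17]],[1,[-0.19,0.16,0.07],[-0.04,0.78,0.18]],[1,[-0.19,0.16,0.04],[-0.04,0.78,0.17]],[1,[0,0,0],[0,0,0]]]'

```text
t: 2.72
tool_pos: [0.4858, -0.1767, 0.1987]
tool_rot: [-2.486, -1.435, -0.549]
contact_force: [0.4, 0.8, 0.1]
opening: 0.0855
grip_force: 0.0
```

```bash
cat > kin.py <<'E'
from h import *
from scipy.optimize import least_squares
def fk(P,q):
    a1,d,h,L2,a3,d4,L6,c=P[:8]; s4,s6=P[8:10]
    E=lambda s,v:R.from_euler(s,v)
    A=E('z',q[0]); B=A*E('y',q[1]); C=A*E('y',q[1]+q[2]); D=C*E('z',s4*q[3])*E('y',q[4])
    p=A.apply([a1,d,h])+B.apply([0,0,L2])+C.apply([a3,0,d4])+D.apply([0,0,L6])
    return p,D*E('z',s6*q[5])*E('z',c)
def ik(P,pos,Rt,q0,lo=np.array([-3.01,-1.01,.06,-1.02,.09,-3.14]),hi=np.array([3.01,2.22,2.58,4.17,2.62,3.14])):
    f=lambda q:np.r_[(fk(P,q)[0]-pos)*5,(fk(P,q)[1].inv()*R.from_matrix(Rt)).as_rotvec()]
    s=least_squares(f,np.clip(q0,lo+.01,hi-.01),bounds=(lo,hi)); return s.x,np.abs(s.fun).max()
E
python3 - <<'E'
from kin import *
o=log();print(o['q'].round(3),o['tool_pos'])
D=[json.loads(l) for l in open('log.txt')]
best=None
for s4 in(1,-1):
  for s6 in(1,-1):
    for c0 in(0,1.57,-1.57,3.1):
      def f(P):
        r=[]
        for q,p,v in D:
            a,b=fk(np.r_[P,s4,s6],q); r+=list((a-p)*5)+list((b.inv()*R.from_rotvec(v)).as_rotvec())
        return r
      s=least_squares(f,[0,0,.3,.4,0,.4,.2,c0])
      if best is None or s.cost<best[0]: best=(s.cost,np.r_[s.x,s4,s6],np.abs(s.fun).max())
print(best); np.save('P.npy',best[1])
d,c=snap('wrist','w1.png')
print(px(c,[.487,-.177,.03]))
E
```

```text
[-0.725 -0.182  1.936  0.428  1.491 -0.258] [ 0.48580565 -0.17673157  0.19865259]
(np.float64(2.3203884922724435e-30), array([1.22844901e-15, 7.42000000e-02, 2.38000000e-01, 4.26400000e-01,
       9.57000000e-02, 6.09900000e-01, 2.79500000e-01, 1.57079633e+00,
       1.00000000e+00, 1.00000000e+00]), np.float64(8.378036762610175e-16))
[319.3 250.2]
```

View pics/w1.png

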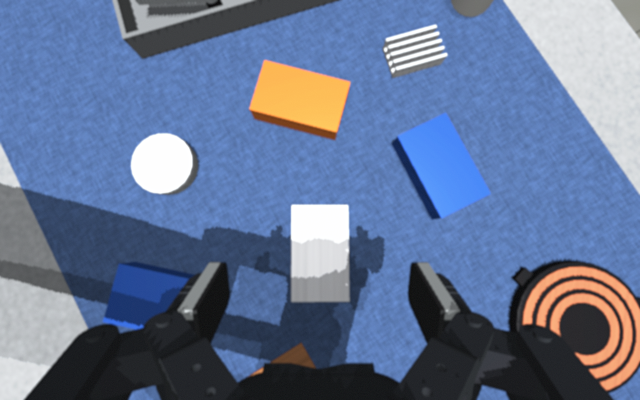

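The arm model fits exactly. The wrist view puts the heat sink centre at about (320,251), against a predicted (319,250), so the estimate is good. Next I'll check inverse kinematics for the whole plan.

```bash
cat >> kin.py <<'E'
P=np.load('P.npy')
G=.024
def tcp(pad,yaw,tilt):
    M=ori(yaw,tilt); return np.array(pad)+G*M[:,2],M
def f2(yaw): return np.array([np.cos(np.radians(yaw)),np.sin(np.radians(yaw)),0])
E
python3 - <<'E'
from kin import *
q=log()['q']
hs=np.array([.487,-.177,0])
def show(n,pad,yaw,tilt):
    global q
    p,M=tcp(pad,yaw,tilt); q,e=ik(P,p,M,q); print(n,p.round(3),q.round(2),round(e,4))
show('A grasp',hs-.010*f2(60)+[0,0,.026],60,25)
show('A lift',hs+[0,0,.20],60,25)
for S in ([.51,-.31,0],[.56,-.28,0]):
  S=np.array(S); 
  for fy in (-31,-20):
    print(S,fy); q0=q
    for t in(25,0,-30,-65): show('S hi %d'%t,S+.012*f2(fy)+[0,0,.16],fy,t)
    show('S set',S+.012*f2(fy)+[0,0,.060],fy,-65)
    for t in(-60,-30,0,30,60): show('mid %d'%t,S-.006*f2(fy)+[0,0,.25],fy,t)
    show('B grasp',S-.006*f2(fy)+[0,0,.055],fy,60)
    for t in (60,0,-30): show('B hi %d'%t,S+[0,0,.20],fy,t)
    seat=np.array([.593,.177,0])
    show('seat hi',seat+.005*f2(-11.7)+[0,0,.15],-11.7,-30)
    show('seat',seat+.005*f2(-11.7)+[0,0,.043],-11.7,-30)
    q=q0
E
```

```text
A grasp [ 0.487 -0.177  0.004] [-0.72  0.09  2.04  0.47  1.15 -0.43] 0.0
A lift [ 0.492 -0.168  0.178] [-0.7  -0.16  1.95  0.43  1.45 -0.26] 0.0
[ 0.51 -0.31  0.  ] -31
S hi 25 [ 0.529 -0.321  0.138] [-0.7  -0.14  2.01  0.09  0.85  1.37] 0.0
S hi 0 [ 0.52  -0.316  0.136] [-0.67  0.09  1.74  0.    1.31  1.44] 0.0
S hi -30 [ 0.51  -0.31   0.139] [-0.65  0.4   1.43 -0.05  1.83  1.47] 0.0
S hi -65 [ 0.502 -0.305  0.15 ] [-0.63  0.74  1.15 -0.12  2.38  1.44] 0.0
S set [ 0.502 -0.305  0.05 ] [-0.63  0.87  1.14 -0.11  2.26  1.46] 0.0
mid -60 [ 0.487 -0.296  0.238] [-0.64  0.57  1.2  -0.12  2.41  1.43] 0.0
mid -30 [ 0.495 -0.301  0.229] [-0.65  0.29  1.41 -0.06  1.96  1.46] 0.0
mid 0 [ 0.505 -0.307  0.226] [-0.67 -0.02  1.7  -0.    1.47  1.44] 0.0
mid 30 [ 0.515 -0.313  0.229] [-0.71 -0.33  2.02  0.1   0.93  1.36] 0.0
mid 60 [ 0.523 -0.318  0.238] [-0.75 -0.52  2.31  0.55  0.35  0.94] 0.0
B grasp [ 0.523 -0.318  0.043] [-0.75 -0.06  2.37  2.4   0.27 -0.96] 0.0
B hi 60 [ 0.528 -0.321  0.188] [-0.75 -0.41  2.34  0.79  0.25  0.69] 0.0
B hi 0 [ 0.51  -0.31   0.176] [-0.67  0.03  1.73  0.    1.38
[... 3008 characters left out ...]
-30 [ 0.543 -0.274  0.229] [-0.54  0.36  1.33 -0.11  1.97  1.36] 0.0
mid 0 [ 0.554 -0.278  0.226] [-0.58  0.04  1.63 -0.    1.47  1.34] 0.0
mid 30 [ 0.566 -0.282  0.229] [-0.65 -0.24  1.95  0.18  0.93  1.2 ] 0.0
mid 60 [ 0.574 -0.285  0.238] [-0.71 -0.41  2.24  0.85  0.42  0.58] 0.0
B grasp [ 0.574 -0.285  0.043] [-0.71  0.02  2.29  2.09  0.36 -0.73] 0.0
B hi 60 [ 0.58  -0.287  0.188] [-0.71 -0.31  2.26  1.08  0.35  0.33] 0.0
B hi 0 [ 0.56  -0.28   0.176] [-0.58  0.09  1.66  0.    1.38  1.34] 0.0
B hi -30 [ 0.549 -0.276  0.179] [-0.54  0.41  1.35 -0.1   1.9   1.37] 0.0
seat hi [0.586 0.178 0.129] [0.1  0.42 1.43 0.16 1.8  1.88] 0.0
seat [0.586 0.178 0.022] [0.1  0.54 1.46 0.15 1.65 1.85] 0.0
```

Run:
```python
from kin import *
hs=np.array([.487,-.177,0])
p,M=tcp(hs-.010*f2(60)+[0,0,.026],60,25)
s=plan(p+[0,0,.03],M,1,4); plan(p,M,1,2,s)
```

```text
[[1, [-0.35, 0.01, 0.75], [0.0, 0.0, 0.0]], [1, [-0.35, 0.0, 0.75], [-0.01, 0.0, 0.0]], [1, [-0.35, 0.01, 0.75], [0.0, 0.0, 0.01]], [1, [-0.35, 0.0, 0.74], [0.0, 0.01, 0.0]]]
[[1, [-0.13, 0.0, 0.27], [0.0, 0.0, 0.0]], [1, [-0.12, 0.0, 0.28], [0.0, 0.0, 0.0]]]
```

Request:
play_rows --series '[[1,[-0.35,0.01,0.75],[0,0,0]],[1,[-0.35,0,0.75],[0,0,0]],[1,[-0.35,0.01,0.75],[0,0,0]],[1,[-0.35,0,0.74],[0,0,0]],[1,[-0.13,0,0.27],[0,0,0]],[1,[-0.12,0,0.28],[0,0,0]],[0,[0,0,0],[0,0,0]],[0,[0,0,0],[0,0,0]]]' --force 70

```text
t: 3.78
tool_pos: [0.4892, -0.1774, 0.0071]
tool_rot: [-2.487, -1.443, -0.553]
contact_force: [0.1, -0.9, -1.6]
opening: 0.0587
grip_force: 77.3
```

Request:
play_rows --series '[[0,[0,0,0],[0,0,0]],[0,[0,0,0],[0,0,0]],[0,[0,0,0],[0,0,0]],[0,[0,0,0],[0,0,0]]]'

```text
t: 4.28
tool_pos: [0.4891, -0.1773, 0.0067]
tool_rot: [-2.487, -1.442, -0.553]
contact_force: [-0.8, -2.0, 5.6]
opening: 0.0584
grip_force: 78.4
```

Run:
```python
from kin import *
S=np.array([.53,-.29,0]); fy=-31
s=plan([.487,-.177,.10],ori(60,25),0,2)
s=plan([.487,-.177,.20],ori(60,0),0,4,s)
p,M=tcp(S+[0,0,.22],fy,0); s=plan(p,M,0,None,s)
p,M=tcp(S+[0,0,.20],fy,-65); s=plan(p,M,0,9,s)
```

```text
[[0, [0.39, -0.02, -0.85], [0.01, 0.0, 0.01]], [0, [0.38, -0.01, -0.85], [0.0, 0.0, 0.02]]]
[[0, [0.21, 0.0, -0.45], [0.0, -0.78, 0.0]], [0, [0.16, 0.0, -0.48], [0.0, -0.78, 0.0]], [0, [0.11, 0.0, -0.48], [0.0, -0.78, 0.0]], [0, [0.06, 0.0, -0.5], [0.0, -0.78, 0.0]]]
[[0, [-0.13, 0.16, 0.01], [0.0, 0.0, 0.95]], [0, [-0.1, 0.17, 0.0], [0.0, 0.0, 0.95]], [0, [-0.09, 0.18, 0.01], [0.0, 0.0, 0.94]], [0, [-0.05, 0.19, 0.01], [0.0, 0.0, 0.95]], [0, [-0.03, 0.2, 0.0], [0.0, 0.0, 0.95]], [0, [-0.01, 0.21, 0.01], [0.0, 0.0, 0.95]], [0, [0.02, 0.2, 0.01], [0.0, 0.0, 0.94]], [0, [0.05, 0.19, 0.0], [0.0, 0.0, 0.95]]]
[[0, [0.07, 0.19, 0.01], [0.0, 0.0, 0.95]], [0, [0.1, 0.17, 0.01], [0.0, 0.0, 0.95]], [0, [0.12, 0.16, 0.0], [0.0, 0.0, 0.95]], [0, [0.14, 0.15, 0.01], [0.0, 0.0, 0.94]]]
[[0, [-0.05, 0.0, 0.01], [0.0, -0.9, 0.0]], [0, [-0.04, 0.0, 0.02], [0.0, -0.91, 0.0]], [0, [-0.05, 0.0, 0.03], [0.0, -0.9, 0.0]], [0, [-0.04, 0.0, 0.03], [0.0, -0.9, 0.0]], [0, [-0.03, 0.0, 0.03], [0.0, -0.91, 0.0]], [0, [-0.03, 0.0, 0.04], [0.0, -0.9, 0.0]], [0, [-0.03, 0.0, 0.05], [0.0, -0.9, 0.0]], [0, [-0.02, 0.0, 0.04], [0.0, -0.91, 0.0]]]
[[0, [-0.01, 0.0, 0.05], [0.0, -0.9, 0.0]]]
```

Request:
play_rows --series '[[0,[0.39,-0.02,-0.85],[0,0,0]],[0,[0.38,-0.01,-0.85],[0,0,0]],[0,[0.21,0,-0.45],[0,-0.78,0]],[0,[0.16,0,-0.48],[0,-0.78,0]],[0,[0.11,0,-0.48],[0,-0.78,0]],[0,[0.06,0,-0.5],[0,-0.78,0]],[0,[-0.13,0.16,0],[0,0,0.95]],[0,[-0.1,0.17,0],[0,0,0.95]]]'

```text
t: 5.28
tool_pos: [0.4935, -0.194, 0.1979]
tool_rot: [-2.904, -1.197, -0.0]
contact_force: [-1.2, 0.7, -2.4]
opening: 0.0588
grip_force: 77.4
```

Request:
play_rows --series '[[0,[-0.09,0.18,0.01],[0,0,0.94]],[0,[-0.05,0.19,0.01],[0,0,0.95]],[0,[-0.03,0.2,0],[0,0,0.95]],[0,[-0.01,0.21,0.01],[0,0,0.95]],[0,[0.02,0.2,0.01],[0,0,0.94]],[0,[0.05,0.19,0],[0,0,0.95]],[0,[0.07,0.19,0.01],[0,0,0.95]],[0,[0.1,0.17,0.01],[0,0,0.95]]]'

```text
t: 6.28
tool_pos: [0.5215, -0.2695, 0.194]
tool_rot: [-3.11, 0.434, 0.002]
contact_force: [-0.5, -0.6, -1.6]
opening: 0.0585
grip_force: 77.4
```

Run:
```python
from kin import *
o=log();print(o['q'].round(2))
S=np.array([.53,-.29,0]); fy=-31
p,M=tcp(S+[0,0,.22],fy,0); s=plan(p,M,0,3)
p,M=tcp(S+[0,0,.20],fy,-65); s=plan(p,M,0,9,s)
```

```text
[-0.6  -0.01  1.74  0.    1.41  1.24]
[[0, [0.09, 0.12, -0.01], [0.0, 0.0, 0.63]], [0, [0.1, 0.1, -0.02], [-0.01, 0.01, 0.63]], [0, [0.11, 0.1, -0.01], [0.0, 0.0, 0.63]]]
[[0, [-0.05, 0.0, 0.01], [0.0, -0.9, 0.0]], [0, [-0.04, 0.0, 0.02], [0.0, -0.9, 0.0]], [0, [-0.05, 0.0, 0.03], [0.0, -0.91, 0.0]], [0, [-0.04, 0.0, 0.03], [0.0, -0.9, 0.0]], [0, [-0.03, 0.0, 0.03], [0.0, -0.9, 0.0]], [0, [-0.03, 0.0, 0.04], [0.0, -0.9, 0.0]], [0, [-0.03, 0.0, 0.04], [0.0, -0.91, 0.0]], [0, [-0.02, 0.0, 0.05], [0.0, -0.9, 0.0]]]
[[0, [-0.01, 0.0, 0.05], [0.0, -0.9, 0.0]]]
```

Request:
play_rows --series '[[0,[0.09,0.12,-0.01],[0,0,0.63]],[0,[0.1,0.1,-0.02],[0,0,0.63]],[0,[0.11,0.1,-0.01],[0,0,0.63]],[0,[-0.05,0,0.01],[0,-0.9,0]],[0,[-0.04,0,0.02],[0,-0.9,0]],[0,[-0.05,0,0.03],[0,-0.91,0]],[0,[-0.04,0,0.03],[0,-0.9,0]],[0,[-0.03,0,0.03],[0,-0.9,0]]]'

```text
t: 7.28
tool_pos: [0.5203, -0.2838, 0.1932]
tool_rot: [-2.735, 0.752, 0.897]
contact_force: [0.2, 0.5, -2.5]
opening: 0.0587
grip_force: 77.4
```

Request:
play_rows --series '[[0,[-0.03,0,0.04],[0,-0.9,0]],[0,[-0.03,0,0.04],[0,-0.91,0]],[0,[-0.02,0,0.05],[0,-0.9,0]],[0,[-0.01,0,0.05],[0,-0.9,0]],[0,[0,0,0],[0,0,0]]]'

```text
t: 7.9
tool_pos: [0.5113, -0.2786, 0.187]
tool_rot: [-2.343, 0.644, 1.497]
contact_force: [0.3, 0.3, -2.7]
opening: 0.059
grip_force: 77.6
```

Run:
```python
from kin import *
o=log();print(o['q'].round(2),o['contact_force'])
a=snap('wrist','w2.png')[0]['color'];b=snap('scene','s2.png')[0]['color']
cv2.imwrite('pics/m2.png',np.vstack([cv2.resize(a,(480,300)),cv2.resize(b[60:310,180:580],(480,300))]))
```

```text
[-0.6   0.7   1.16 -0.09  2.42  1.48] [ 0.3334714   0.27177791 -2.71111101]
```

View pics/m2.png

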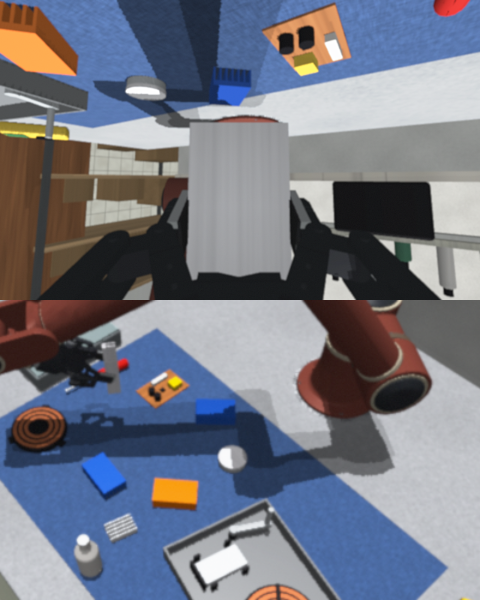

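Run:
```python
from kin import *
c=load('w2'); o=ctrl.get_obs(); M=R.from_rotvec(o['tool_rot']).as_matrix()
print(np.degrees(np.arcsin(M[2,1])), np.degrees(np.arctan2(-M[2,0],-M[2,2])))
pad=o['tool_pos']-G*M[:,2]; f=f2(-31); y=M[:,1]; ctr=pad-np.array([0,0,.0093])-.0134*f
for a in(.05,-.05):
  for b in(.015,-.015):
    for e in(.03,-.03): print('up',a,'f',b,'y',e,px(c,ctr+[0,0,a]+b*f+e*y)*.75)
```

```text
-0.036858545064454344 64.86678487702237
up 0.05 f 0.015 y 0.03 [291.825 300.15 ]
up 0.05 f 0.015 y -0.03 [184.8  300.15]
up 0.05 f -0.015 y 0.03 [281.85  277.575]
up 0.05 f -0.015 y -0.03 [194.55 277.5 ]
up -0.05 f 0.015 y 0.03 [287.85  125.175]
up -0.05 f 0.015 y -0.03 [189.15 125.1 ]
up -0.05 f -0.015 y 0.03 [279.225 134.175]
up -0.05 f -0.015 y -0.03 [197.55  134.175]
```

Run:
```python
from kin import *
o=log(); p=o['tool_pos'].copy(); s=plan([.5145,-.2805,.057],ori(-31,-65),0,4)
M=ori(-31,-65); print('per mm down:',(M.T@[0,0,-.001]/.05).round(4))
```

```text
[[0, [0.61, 0.0, 0.27], [0.01, 0.0, 0.0]], [0, [0.61, 0.0, 0.27], [0.0, -0.01, 0.01]], [0, [0.61, 0.0, 0.27], [0.01, 0.0, 0.0]], [0, [0.61, 0.0, 0.27], [0.0, -0.01, 0.01]]]
per mm down: [0.0181 0.     0.0085]
```

Request:
play_rows --series '[[0,[0.61,0,0.27],[0,0,0]],[0,[0.61,0,0.27],[0,-0.02,0]],[0,[0.61,0,0.27],[0,0,0]],[0,[0.61,0,0.27],[0,0,0]],[0,[0,0,0],[0,0,0]],[0,[0,0,0],[0,0,0]]]'

```text
t: 8.75
tool_pos: [0.5151, -0.281, 0.0602]
tool_rot: [-2.348, 0.646, 1.492]
contact_force: [0.3, 0.2, -1.9]
opening: 0.0587
grip_force: 77.6
```

Request:
play_rows --series '[[0,[0.045,0,0.021],[0,0,0]],[0,[0.045,0,0.021],[0,0,0]],[0,[0,0,0],[0,0,0]]]'

```text
t: 9.12
tool_pos: [0.5144, -0.2805, 0.0532]
tool_rot: [-2.345, 0.645, 1.495]
contact_force: [0.2, -0.6, -2.7]
opening: 0.0581
grip_force: 77.6
```

Request:
play_rows --series '[[0,[0.027,0,0.013],[0,0,0]],[0,[0,0,0],[0,0,0]],[0,[0.018,0,0.008],[0,0,0]],[0,[0,0,0],[0,0,0]]]'

```text
t: 9.62
tool_pos: [0.5143, -0.2804, 0.0504]
tool_rot: [-2.345, 0.645, 1.496]
contact_force: [0.3, 0.6, -2.3]
opening: 0.0586
grip_force: 77.6
```

Request:
play_rows --series '[[0,[0.018,0,0.008],[0,0,0]],[0,[0,0,0],[0,0,0]],[0,[0.018,0,0.008],[0,0,0]],[0,[0,0,0],[0,0,0]]]'

```text
t: 10.12
tool_pos: [0.5143, -0.2804, 0.0484]
tool_rot: [-2.345, 0.645, 1.496]
contact_force: [-0.5, -0.1, -2.2]
opening: 0.0586
grip_force: 77.6
```

Request:
play_rows --series '[[0,[0.018,0,0.008],[0,0,0]],[0,[0,0,0],[0,0,0]],[0,[0.018,0,0.008],[0,0,0]],[0,[0,0,0],[0,0,0]]]'

```text
t: 10.62
tool_pos: [0.5144, -0.2805, 0.0476]
tool_rot: [-2.344, 0.645, 1.497]
contact_force: [-0.7, 1.2, 3.5]
opening: 0.0585
grip_force: 77.8
```

Request:
play_rows --series '[[0,[0,0,0],[0,0,0]],[0,[0.018,0,0.008],[0,0,0]],[0,[0,0,0],[0,0,0]],[0.8,[0,0,0],[0,0,0]],[1,[0,0,0],[0,0,0]],[1,[0,0,0],[0,0,0]],[1,[0,0,0],[0,0,0]]]' --force 20

```text
t: 11.5
tool_pos: [0.5143, -0.2805, 0.0453]
tool_rot: [-2.345, 0.645, 1.496]
contact_force: [0.6, 0.8, -0.7]
opening: 0.0851
grip_force: 0.0
```

Run:
```python
from kin import *
a=snap('wrist','w3.png')[0]['color']
cv2.imwrite('pics/w3v.png',a)
o=log();q=o['q']
S=np.array([.5144,-.2805,0])
M=R.from_rotvec(o['tool_rot']).as_matrix();pad=o['tool_pos']-G*M[:,2]; print('pad',pad)
st=None
print('back'); s=plan(o['tool_pos']-.13*M[:,2],ori(-31,-65),1,3)
for b in (45,50):
  fy=-31
  for t in(-65,-30,0,b): 
    p,Mm=tcp(pad+[0,0,.21],fy,t); q,e=ik(P,p,Mm,q); print(t,q.round(2),round(e,4))
  for d in(.12,.06,0):
    Mm=ori(fy,b);p,Mm=tcp(pad-[0,0,.004]-.018*f2(fy)-d*Mm[:,2],fy,b); q,e=ik(P,p,Mm,q); print('in',d,p.round(3),q.round(2),round(e,4))
```

```text
pad [ 0.53303101 -0.29163138  0.05545657]
back
[[1, [0.0, 0.0, -0.87], [0.01, 0.0, 0.0]], [1, [0.0, 0.0, -0.86], [0.01, 0.01, 0.01]], [1, [0.0, 0.0, -0.87], [0.0, 0.0, 0.0]]]
-65 [-0.6   0.64  1.12 -0.09  2.52  1.47] 0.0
-30 [-0.61  0.32  1.35 -0.04  1.99  1.5 ] 0.0
0 [-0.62  0.01  1.64 -0.    1.49  1.49] 0.0
45 [-0.66 -0.41  2.12  0.14  0.65  1.38] 0.0
in 0.12 [ 0.459 -0.247  0.119] [-0.7  -0.59  2.47  0.23  0.49  1.26] 0.0
in 0.06 [ 0.496 -0.269  0.077] [-0.68 -0.33  2.38  0.31  0.32  1.18] 0.0
in 0 [ 0.532 -0.291  0.034] [-0.66 -0.09  2.28  0.47  0.19  1.03] 0.0
-65 [-0.6   0.64  1.12 -0.09  2.52  1.47] 0.0
-30 [-0.61  0.32  1.35 -0.04  1.99  1.5 ] 0.0
0 [-0.62  0.01  1.64 -0.    1.49  1.49] 0.0
50 [-0.66 -0.44  2.17  0.18  0.54  1.34] 0.0
in 0.12 [ 0.455 -0.244  0.113] [-0.71 -0.63  2.54  0.34  0.39  1.15] 0.0
in 0.06 [ 0.494 -0.268  0.075] [-0.69 -0.34  2.43  0.55  0.21  0.94] 0.0
in 0 [ 0.533 -0.292  0.036] [-0.67 -0.09  2.32  1.11  0.11  0.38] 0.0
```

View pics/w3v.png

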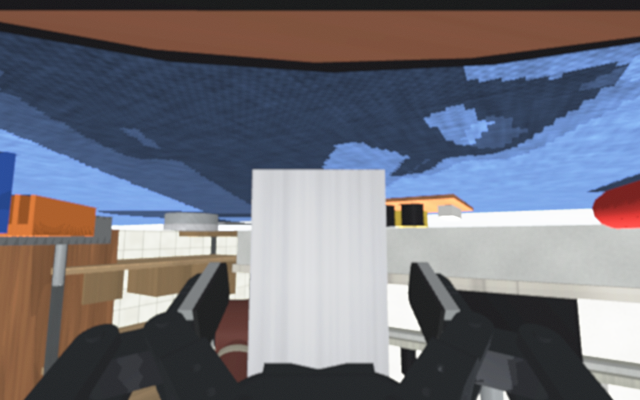

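The block stands upright and free, with its bottom plate edge at (251–385,170). Next I'll compute where it stands and plan the regrasp.

Run:
```python
from kin import *
c=load('w3'); a=w(c,251,169.5,0);b=w(c,385,169.5,0); print(a,b,np.linalg.norm(a-b)); 
d=(a-b)[:2]; print('edge heading',np.degrees(np.arctan2(d[1],d[0])))
o=log();q=o['q']; M=R.from_rotvec(o['tool_rot']).as_matrix();pad=o['tool_pos']-G*M[:,2]
S=pad-.0134*f2(-31); S[2]=0; print('S by grip',S,'by image',(a+b)/2-.015*f2(-31))
fy=-31
p0=o['tool_pos']-.06*M[:,2]+[0,0,.0]
s=plan(p0-.07*M[:,2]+[0,0,.03],ori(fy,-65),1,4)
p,Mm=tcp(S+[0,0,.26],fy,0); s=plan(p,Mm,1,9,s)
Mb=ori(fy,40);pt,_=tcp(S-.006*f2(fy)+[0,0,.055],fy,40)
s=plan(pt-.13*Mb[:,2],Mb,1,6,s); print('in')
```

```text
[ 0.5471 -0.2633  0.    ] [ 0.5149 -0.3176  0.    ] 0.06312947013875533
edge heading 59.33198107809731
S by grip [ 0.52154497 -0.28472987  0.        ] by image [ 0.51814249 -0.28272443  0.        ]
[[1, [-0.14, 0.0, -0.71], [0.01, 0.0, 0.0]], [1, [-0.13, 0.0, -0.72], [0.0, 0.0, 0.01]], [1, [-0.14, 0.0, -0.71], [0.01, 0.01, 0.0]], [1, [-0.13, 0.0, -0.71], [0.0, 0.0, 0.0]]]
[[1, [-0.32, 0.0, 0.12], [0.0, 0.9, 0.0]], [1, [-0.33, 0.0, 0.08], [0.0, 0.91, 0.0]], [1, [-0.33, 0.0, 0.04], [0.0, 0.9, 0.0]], [1, [-0.34, 0.0, -0.01], [0.0, 0.9, 0.0]], [1, [-0.34, 0.0, -0.04], [0.0, 0.9, 0.0]], [1, [-0.32, 0.0, -0.09], [0.0, 0.91, 0.0]], [1, [-0.32, 0.0, -0.13], [0.0, 0.9, 0.01]], [1, [-0.29, 0.0, -0.17], [0.0, 0.9, 0.0]]]
[[1, [-0.27, 0.0, -0.2], [0.0, 0.9, 0.0]]]
[[1, [-0.25, 0.0, 0.33], [0.0, 0.83, 0.0]], [1, [-0.28, 0.0, 0.3], [0.0, 0.84, 0.0]], [1, [-0.32, 0.0, 0.27], [0.0, 0.83, 0.0]], [1, [-0.35, 0.0, 0.23], [0.0, 0.84, 0.0]], [1, [-0.37, 0.0, 0.19], [0.0, 0.83, 0.0]], [1, [-0.38, 0.0, 0.14], [0.0, 0.83, 0.0]]]
in
```

Request:
play_rows --series '[[1,[0,0,-0.71],[0,0,0]],[1,[-0.2,0,-0.72],[0,0,0]],[1,[-0.17,0,-0.71],[0,0,0]],[1,[-0.17,0,-0.71],[0,0,0]],[1,[-0.32,0,0.12],[0,0.9,0]],[1,[-0.33,0,0.08],[0,0.91,0]],[1,[-0.33,0,0.04],[0,0.9,0]],[1,[-0.34,0,-0.01],[0,0.9,0]]]'

```text
t: 12.55
tool_pos: [0.574, -0.3161, 0.1781]
tool_rot: [-2.74, 0.754, 0.888]
contact_force: [0.7, -0.5, 0.0]
opening: 0.0856
grip_force: 0.0
```

Request:
play_rows --series '[[1,[-0.34,0,-0.04],[0,0.9,0]],[1,[-0.32,0,-0.09],[0,0.91,0]],[1,[-0.32,0,-0.13],[0,0.9,0]],[1,[-0.29,0,-0.17],[0,0.9,0]],[1,[-0.27,0,-0.2],[0,0.9,0]],[1,[0,0,0],[0,0,0]]]'

```text
t: 13.3
tool_pos: [0.5206, -0.2841, 0.2379]
tool_rot: [-3.029, 0.833, -0.001]
contact_force: [0.5, -0.5, 0.3]
opening: 0.0856
grip_force: 0.0
```

Run:
```python
from kin import *
snap('wrist','w4.png'); c=load('w4')
o=log();print(o['q'].round(2))
fy=-31;S=np.array([.5205,-.284,0])
for a in(.015,-.015):
  for e in(.03,-.03): print(a,e,px(c,S+[0,0,.1]+a*f2(fy)+e*f2(59)))
```

```text
[-0.63 -0.02  1.68  0.    1.49  1.48]
0.015 0.03 [285.4 174.4]
0.015 -0.03 [350.8 174.7]
-0.015 0.03 [286.3 205.4]
-0.015 -0.03 [349.6 205.6]
```

View pics/w4.png

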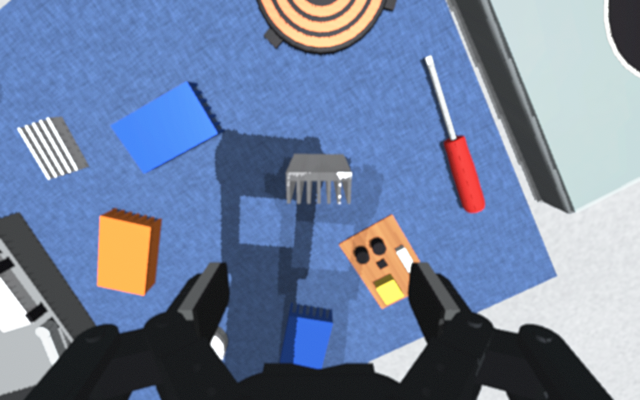

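The block stands with its top face at x 286–352, y 172–205, as predicted, and the fins point towards the base.

Run:
```python
from kin import *
fy=-31;S=np.array([.5205,-.284,0])
Mb=ori(fy,40);pt,_=tcp(S-.006*f2(fy)+[0,0,.055],fy,40)
s=plan(pt-.13*Mb[:,2],Mb,1,6); s=plan(pt-.03*Mb[:,2],Mb,1,4,s); s=plan(pt,Mb,1,3,s); print(pt)
```

```text
[[1, [-0.25, 0.0, 0.34], [0.0, 0.83, 0.0]], [1, [-0.29, 0.0, 0.3], [0.0, 0.84, 0.01]], [1, [-0.32, 0.0, 0.27], [-0.01, 0.83, 0.0]], [1, [-0.35, -0.01, 0.23], [0.0, 0.84, 0.01]], [1, [-0.37, 0.0, 0.19], [0.0, 0.83, 0.0]], [1, [-0.4, 0.0, 0.15], [0.0, 0.84, 0.01]]]
[[1, [0.0, 0.0, 0.5], [0.0, 0.0, 0.0]], [1, [0.0, 0.0, 0.5], [0.0, 0.0, 0.0]], [1, [0.0, 0.0, 0.5], [0.0, 0.0, 0.0]], [1, [0.0, 0.0, 0.5], [0.0, 0.0, 0.0]]]
[[1, [0.0, 0.0, 0.2], [0.0, 0.0, 0.0]], [1, [0.0, 0.0, 0.2], [0.0, 0.0, 0.0]], [1, [0.0, 0.0, 0.2], [0.0, 0.0, 0.0]]]
[ 0.52858043 -0.28885521  0.03661493]
```

Request:
play_rows --series '[[1,[-0.25,0,0.34],[0,0.83,0]],[1,[-0.29,0,0.3],[0,0.84,0]],[1,[-0.32,0,0.27],[0,0.83,0]],[1,[-0.35,0,0.23],[0,0.84,0]],[1,[-0.37,0,0.19],[0,0.83,0]],[1,[-0.4,0,0.15],[0,0.84,0]],[1,[0,0,0],[0,0,0]]]'

```text
t: 14.22
tool_pos: [0.4538, -0.2438, 0.1281]
tool_rot: [2.703, -0.745, 0.965]
contact_force: [-0.2, 0.4, 0.3]
opening: 0.0852
grip_force: 0.0
```

Request:
play_rows --series '[[1,[0,0,0.5],[0,0,0]],[1,[0,0,0.5],[0,0,0]],[1,[0,0,0.5],[0,0,0]],[1,[0,0,0.5],[0,0,0]],[1,[0,0,0],[0,0,0]]]'

```text
t: 14.85
tool_pos: [0.5147, -0.2809, 0.0588]
tool_rot: [2.695, -0.742, 0.977]
contact_force: [-0.5, 0.5, 0.4]
opening: 0.0856
grip_force: 0.0
```

Run:
```python
from kin import *
fy=-31;S=np.array([.5205,-.284,0])
Mb=ori(fy,40);pt,_=tcp(S-.006*f2(fy)+[0,0,.055],fy,40)
print(log()['q'].round(2));s=plan(pt,Mb,1,3); print(pt)
```

```text
[-0.67 -0.2   2.28  0.23  0.38  1.26]
[[1, [-0.01, 0.0, 0.18], [-0.01, 0.01, 0.01]], [1, [-0.02, 0.0, 0.18], [-0.01, 0.0, 0.0]], [1, [-0.01, -0.01, 0.19], [0.0, 0.01, 0.01]]]
[ 0.52858043 -0.28885521  0.03661493]
```

Request:
play_rows --series '[[1,[-0.01,0,0.18],[0,0,0]],[1,[-0.02,0,0.18],[0,0,0]],[1,[-0.01,0,0.19],[0,0,0]],[0,[0,0,0],[0,0,0]],[0,[0,0,0],[0,0,0]],[0,[0,0,0],[0,0,0]],[0,[0,0,0],[0,0,0]]]' --force 70

```text
t: 15.72
tool_pos: [0.5261, -0.2874, 0.0362]
tool_rot: [2.694, -0.741, 0.98]
contact_force: [0.4, 0.8, 0.4]
opening: 0.0594
grip_force: 76.8
```

Run:
```python
from kin import *
o=log();q=o['q'];M=R.from_rotvec(o['tool_rot']).as_matrix();pad=o['tool_pos']-G*M[:,2]
fy=-31;S=np.array([.5205,-.284,.05]);d=pad-S
print('grip',o['opening'],'tilt',np.degrees(np.arctan2(M[:,2]@f2(fy),-M[2,2])),'pad rel f,y,up',(d@f2(fy)).round(4),(d@f2(59)).round(4),d[2].round(4))
p,Mm=tcp(S+[0,0,.17],fy,40); s=plan(p,Mm,0,4)
p,Mm=tcp(S+[0,0,.20],fy,-50); s=plan(p,Mm,0,12,s)
```

```text
grip 0.05939101749950559 tilt 39.961754207297595 pad rel f,y,up -0.0088 -0.0001 0.0045
[[0, [0.57, 0.0, -0.61], [-0.01, 0.0, 0.01]], [0, [0.56, 0.0, -0.6], [0.0, 0.0, 0.0]], [0, [0.57, 0.0, -0.61], [-0.01, 0.0, 0.01]], [0, [0.56, 0.0, -0.6], [0.0, 0.0, 0.0]]]
[[0, [-0.01, 0.0, -0.08], [0.0, -0.94, 0.0]], [0, [-0.02, 0.0, -0.08], [0.0, -0.93, 0.0]], [0, [-0.02, 0.0, -0.07], [0.0, -0.94, 0.0]], [0, [-0.04, 0.0, -0.07], [0.0, -0.94, 0.0]], [0, [-0.05, 0.0, -0.06], [0.0, -0.94, 0.0]], [0, [-0.05, 0.0, -0.06], [0.0, -0.93, 0.0]], [0, [-0.06, 0.0, -0.05], [0.0, -0.94, 0.0]], [0, [-0.07, 0.0, -0.04], [0.0, -0.94, 0.0]]]
[[0, [-0.07, 0.0, -0.04], [0.0, -0.93, 0.0]], [0, [-0.08, 0.0, -0.02], [0.0, -0.94, 0.0]], [0, [-0.07, 0.0, -0.01], [0.0, -0.94, 0.0]], [0, [-0.08, 0.0, 0.0], [0.0, -0.94, 0.0]]]
```

Request:
play_rows --series '[[0,[0.3,0,-0.34],[0,0,0]],[0,[0.56,0,-0.6],[0,0,0]],[0,[0.57,0,-0.61],[0,0,0]],[0,[0.56,0,-0.6],[0,0,0]],[0,[0.27,0,-0.35],[0,-0.94,0]],[0,[-0.02,0,-0.08],[0,-0.93,0]],[0,[-0.02,0,-0.07],[0,-0.94,0]],[0,[-0.04,0,-0.07],[0,-0.94,0]]]'

```text
t: 16.73
tool_pos: [0.5241, -0.2864, 0.2128]
tool_rot: [2.976, -0.819, 0.253]
contact_force: [-0.8, -0.7, -2.9]
opening: 0.059
grip_force: 76.6
```

Request:
play_rows --series '[[0,[-0.05,0,-0.06],[0,-0.94,0]],[0,[-0.05,0,-0.06],[0,-0.93,0]],[0,[-0.06,0,-0.05],[0,-0.94,0]],[0,[-0.07,0,-0.04],[0,-0.94,0]],[0,[-0.07,0,-0.04],[0,-0.93,0]],[0,[-0.08,0,-0.02],[0,-0.94,0]],[0,[-0.07,0,-0.01],[0,-0.94,0]],[0,[-0.08,0,0],[0,-0.94,0]]]'

```text
t: 17.73
tool_pos: [0.5053, -0.2753, 0.234]
tool_rot: [-2.562, 0.705, 1.2]
contact_force: [-1.5, -0.3, -2.0]
opening: 0.0589
grip_force: 76.7
```

Run:
```python
from kin import *
o=log();q=o['q'];print(q.round(2),o['grip_force'])
sx=f2(-11.8);seat=np.array([.593,.177,.022])
hi=seat+.0045*sx+[0,0,.015+.0088+.13]
p,Mm=tcp(hi,-11.8,-50); qq,e=ik(P,p,Mm,q);print(qq.round(2),e)
s=plan(p,Mm,0)
```

```text
[-0.6   0.5   1.25 -0.07  2.27  1.49] 76.69501210635644
[0.08 0.58 1.26 0.26 2.14 1.9 ] 2.1509645314887753e-09
[[0, [-0.1, -0.86, 0.35], [-0.18, 0.0, -0.15]], [0, [-0.09, -0.87, 0.34], [-0.18, 0.0, -0.15]], [0, [-0.07, -0.87, 0.31], [-0.19, 0.01, -0.16]], [0, [-0.04, -0.89, 0.29], [-0.18, 0.0, -0.15]], [0, [-0.03, -0.9, 0.26], [-0.18, 0.0, -0.15]], [0, [-0.01, -0.9, 0.24], [-0.18, 0.0, -0.15]], [0, [0.01, -0.91, 0.22], [-0.18, 0.01, -0.15]], [0, [0.02, -0.91, 0.2], [-0.19, 0.0, -0.16]]]
[[0, [0.05, -0.92, 0.17], [-0.18, 0.0, -0.15]], [0, [0.07, -0.92, 0.15], [-0.18, 0.0, -0.15]]]
```

Request:
play_rows --series '[[0,[-0.1,-0.86,0.35],[-0.18,0,-0.15]],[0,[-0.09,-0.87,0.34],[-0.18,0,-0.15]],[0,[-0.07,-0.87,0.31],[-0.19,0,-0.16]],[0,[-0.04,-0.89,0.29],[-0.18,0,-0.15]],[0,[-0.03,-0.9,0.26],[-0.18,0,-0.15]],[0,[-0.01,-0.9,0.24],[-0.18,0,-0.15]],[0,[0.01,-0.91,0.22],[-0.18,0,-0.15]],[0,[0.02,-0.91,0.2],[-0.19,0,-0.16]]]'

```text
t: 18.73
tool_pos: [0.5644, 0.0905, 0.1745]
tool_rot: [-2.724, 0.371, 1.269]
contact_force: [-0.6, 0.4, -2.1]
opening: 0.0592
grip_force: 76.6
```

Request:
play_rows --series '[[0,[0.05,-0.92,0.17],[-0.18,0,-0.15]],[0,[0.07,-0.92,0.15],[-0.18,0,-0.15]],[0,[0,0,0],[0,0,0]],[0,[0,0,0],[0,0,0]]]'

```text
t: 19.23
tool_pos: [0.5792, 0.18, 0.1601]
tool_rot: [-2.757, 0.286, 1.286]
contact_force: [0.5, -0.3, -2.4]
opening: 0.0589
grip_force: 76.7
```

Run:
```python
from kin import *
o=log();print(o['q'].round(2),o['tool_pos'])
a=snap('wrist','w5.png')[0]['color'];b=snap('top','t5.png')[0]['color'];c=snap('scene','s5.png')[0]['color']
b=cv2.resize(b[150:260,150:300],None,fx=3,fy=3,interpolation=cv2.INTER_CUBIC)   # 450x330
c=cv2.resize(c[170:350,290:500],(350,300))
a=cv2.resize(a,(400,250))
m=np.zeros((590,800,3),np.uint8);m[:330,:450]=b;m[:300,450:]=c;m[335:585,:400]=a
cv2.imwrite('pics/m5.png',m)
```

```text
[0.08 0.58 1.26 0.26 2.14 1.9 ] [0.57924224 0.17997668 0.16006719]
```

View pics/m5.png

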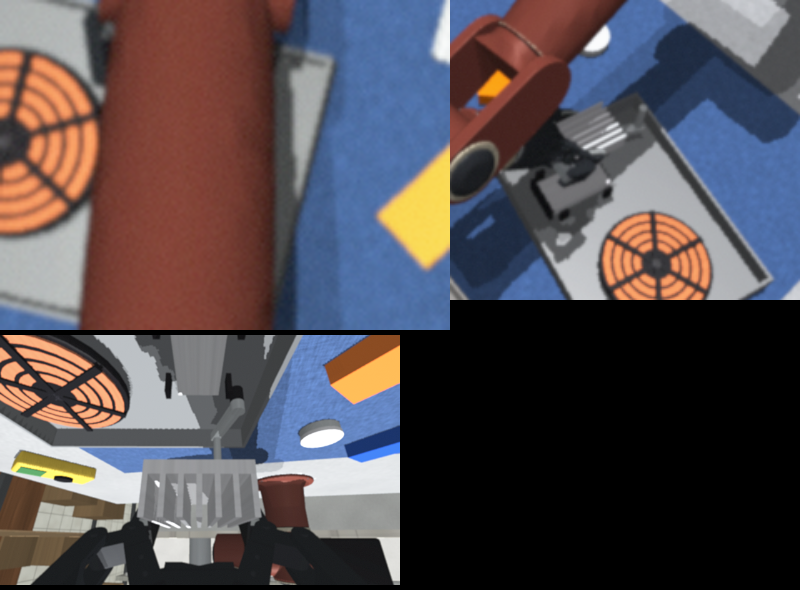

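The block is held level with fins up. The seat's -x end and guides show in the upper wrist view. I'll enlarge that part to refine the seat position.

Run:
```python
from kin import *
a=cv2.imread('pics/w5.png');c=load('w5')
cv2.imwrite('pics/w5c.png',cv2.resize(a[0:115,235:425],None,fx=4.2,fy=4.2,interpolation=cv2.INTER_CUBIC))
sx,sy=f2(-11.8),f2(78.2);seat=np.array([.593,.177,.022])
k=lambda P:((px(c,P)-[235,0]+.5)*4.2-.5).round(0)
for n,v in dict(seatml=-.05*sx+.025*sy,seatmr=-.05*sx-.025*sy).items(): print(n,k(seat+v))
for a in(-.045,-.031,.031,.045):
  for b in(.033,-.033): print('guide top inner',a,b,k(seat+a*sx+b*sy+[0,0,.01]))
```

```text
seatml [215. 404.]
seatmr [482. 404.]
guide top inner -0.045 0.033 [166. 430.]
guide top inner -0.045 -0.033 [532. 430.]
guide top inner -0.031 0.033 [155. 375.]
guide top inner -0.031 -0.033 [542. 375.]
guide top inner 0.031 0.033 [87. 32.]
guide top inner 0.031 -0.033 [608.  32.]
guide top inner 0.045 0.033 [ 65. -81.]
guide top inner 0.045 -0.033 [630. -82.]
```

View pics/w5c.png

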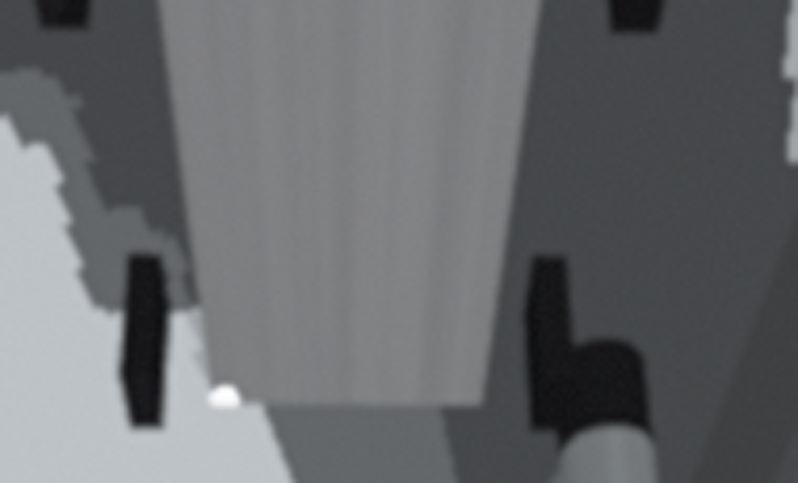

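The seat corners are seen at (211,404) and (484,404), against predictions of (215,404) and (482,404). The guides also match within about 1 mm, so the seat estimate stands.

Run:
```python
from kin import *
c=load('w5');o=log();sx,sy=f2(-11.8),f2(78.2);seat=np.array([.593,.177,.022])
M=R.from_rotvec(o['tool_rot']).as_matrix();pad=o['tool_pos']-G*M[:,2]; ctr=pad-.0045*sx-[0,0,.0088]
print('ctr rel seat',(ctr-seat)@sx,(ctr-seat)@sy,'yaw',np.degrees(np.arctan2(*(-M[:2,2])[::-1])),'tilt',np.degrees(np.arccos(-M[2,2])))
print('bottom -x edge',[px(c,ctr-.05*sx+b*sy-[0,0,.015]) for b in(.03,-.03)],'top -x',[px(c,ctr-.05*sx+b*sy+[0,0,.015]) for b in(.03,-.03)])
p,Mm=tcp(seat+.0045*sx+[0,0,.015+.0088],-11.8,-50); print(p)
s=plan(p+[0,0,.014],Mm,0,5)
print('per mm down',Mm.T@[0,0,-.02])
a=cv2.imread('pics/w5.png');cv2.imwrite('pics/w5b.png',cv2.resize(a[180:330,200:440],None,fx=3,fy=3))
```

```text
ctr rel seat 0.00036018428230514697 -0.0008465972615399509 yaw -11.89532039480968 tilt 49.99744729505141
bottom -x edge [array([271.4, 262.3]), array([366.6, 262.2])] top -x [array([268.7, 312.8]), array([369.5, 312.7])]
[0.57940836 0.17983944 0.0303731 ]
[[0, [0.36, 0.0, 0.3], [0.0, 0.0, 0.0]], [0, [0.35, -0.01, 0.3], [0.0, 0.0, 0.0]], [0, [0.36, 0.0, 0.3], [-0.01, 0.0, -0.01]], [0, [0.35, 0.0, 0.3], [0.0, 0.0, 0.0]], [0, [0.36, -0.01, 0.3], [0.0, 0.0, 0.0]]]
per mm down [0.01532089 0.         0.01285575]
```

View pics/w5b.png

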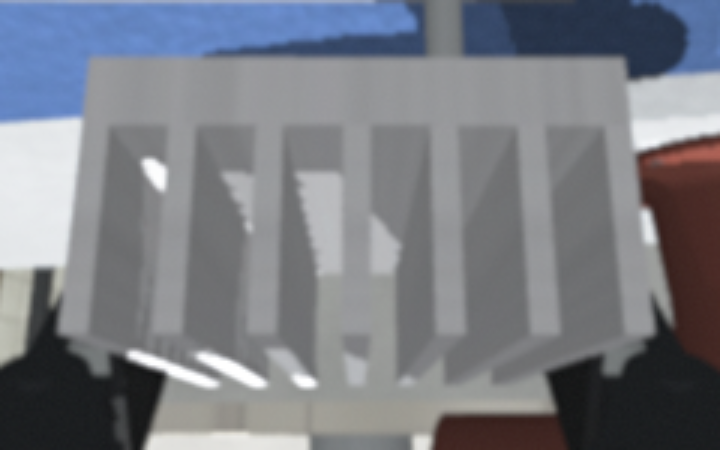

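Run:
```python
from kin import *
c=load('w5');o=ctrl.get_obs();sx,sy=f2(-11.9),f2(78.1)
M=R.from_rotvec(o['tool_rot']).as_matrix();pad=o['tool_pos']-G*M[:,2]; ctr=pad-.0045*sx-[0,0,.0088]
obs=np.array([[230.7,199],[409,199],[219.3,311.7],[418.5,311.7]])
pts=[(.05,.03,-.015),(.05,-.03,-.015),(.05,.03,.015),(.05,-.03,.015)]
def pr(v):
    t=np.array([np.cos(v[2]),0,np.sin(v[2])])
    return np.array([px(c,ctr+(a+0)*(np.cos(v[2])*sx+[0,0,np.sin(v[2])])+b*sy+z*(np.array([0,0,np.cos(v[2])])-np.sin(v[2])*sx)+v[0]*sx+[0,0,v[1]]+v[3]*sy) for a,b,z in pts])
print(pr([0,0,0,0])); 
s=least_squares(lambda v:((pr(v)-obs)).ravel(),[0,0,0,0],diff_step=1e-3,x_scale=[.01,.01,.1,.01]);print(s.x,s.fun.round(1))
```

```text
[[230.  206.1]
 [409.8 206.1]
 [219.7 300.2]
 [420.7 300. ]]
[0. 0. 0. 0.] [ -0.7   7.1   0.8   7.1   0.4 -11.5   2.2 -11.7]
```

```bash
sed -i 's/return np.round(\[fx\*q\[0\]\/q\[2\]+cx,fy\*q\[1\]\/q\[2\]+cy\],1)/return np.array([fx*q[0]\/q[2]+cx,fy*q[1]\/q[2]+cy])/' h.py
python3 - <<'E'
from kin import *
c=load('w5');o=ctrl.get_obs();sx,sy=f2(-11.9),f2(78.1)
M=R.from_rotvec(o['tool_rot']).as_matrix();pad=o['tool_pos']-G*M[:,2]; ctr=pad-.0045*sx-[0,0,.0088]
obs=np.array([[230.7,199],[409,199],[219.3,311.7],[418.5,311.7]])
pts=[(.05,.03,-.015),(.05,-.03,-.015),(.05,.03,.015),(.05,-.03,.015)]
def pr(v):
    X=np.cos(v[2])*sx+[0,0,np.sin(v[2])]; Z=np.array([0,0,np.cos(v[2])])-np.sin(v[2])*sx
    return np.array([px(c,ctr+a*X+b*sy+z*Z+v[0]*sx+[0,0,v[1]]+v[3]*sy) for a,b,z in pts])
s=least_squares(lambda v:((pr(v)-obs)).ravel(),[0,0,0,0],x_scale=[.01,.01,.1,.01]);print(s.x,s.fun.round(1))
# fin far end, plate inner corner checks
for v in ([0,0,0,0],s.x):
  X=np.cos(v[2])*sx+[0,0,np.sin(v[2])]; Z=np.array([0,0,np.cos(v[2])])-np.sin(v[2])*sx
  print([(3*(px(c,ctr+a*X+b*sy+z*Z+v[0]*sx+[0,0,v[1]]+v[3]*sy)-[200,180])).round(0) for a,b,z in[(.05,.03,-.007),(-.05,.03,.015),(-.05,-.03,.015)]])
print((np.linalg.inv(c['E'])[:3,:3]@[0,0,1]).round(3), c['E'][:3,3]-ctr)
E
```

```text
[ 0.00303466 -0.00550294  0.14245596  0.00023116] [-5.8  7.1  4.7  7.1 -1.3 -6.5  2.4 -6.7]
[array([ 82., 148.]), array([206., 398.]), array([508., 398.])]
[array([ 69., 153.]), array([207., 331.]), array([504., 331.])]
[ 0.001  0.93  -0.366] [ 0.14479891 -0.02971833  0.02202346]
```

Run:
```python
from kin import *
c=load('w5');o=ctrl.get_obs();sx,sy=f2(-11.9),f2(78.1)
M=R.from_rotvec(o['tool_rot']).as_matrix();pad=o['tool_pos']-G*M[:,2]; ctr=pad-.0045*sx-[0,0,.0088]
obs=np.array([[230.7,199],[409,199],[219.3,291.7],[418.5,291.7]])
pts=[(.05,.03,-.015),(.05,-.03,-.015),(.05,.03,.015),(.05,-.03,.015)]
def pr(v):
    X=np.cos(v[2])*sx+[0,0,np.sin(v[2])]; Z=np.array([0,0,np.cos(v[2])])-np.sin(v[2])*sx
    return np.array([px(c,ctr+a*X+b*sy+z*Z+v[0]*sx+[0,0,v[1]]+v[3]*sy) for a,b,z in pts])
s=least_squares(lambda v:((pr(v)-obs)).ravel(),[0,0,0,0],x_scale=[.01,.01,.1,.01]);print(s.x,s.fun.round(1))
v=s.x
X=np.cos(v[2])*sx+[0,0,np.sin(v[2])]; Z=np.array([0,0,np.cos(v[2])])-np.sin(v[2])*sx
print([(3*(px(c,ctr+a*X+b*sy+z*Z+v[0]*sx+[0,0,v[1]]+v[3]*sy)-[200,180])).round(0) for a,b,z in[(.05,.03,-.007),(-.05,.03,.015),(-.05,-.03,.015)]])
```

```text
[ 0.00010609 -0.00271317  0.00525809  0.00021595] [-0.8  0.1 -0.4  0.1  0.6 -0.   0.5 -0.2]
[array([ 82., 126.]), array([205., 382.]), array([506., 382.])]
```

The fit is good: the block sits about 2.7 mm lower in the grip than assumed, with no meaningful tilt or x shift. I'll descend.

Request:
play_rows --series '[[0,[0.36,-0.01,0.3],[0,0,0]],[0,[0.35,-0.01,0.3],[0,0,0]],[0,[0.36,0,0.3],[0,0,0]],[0,[0.35,0,0.3],[0,0,0]],[0,[0.36,0,0.3],[0,0,0]],[0,[0,0,0],[0,0,0]],[0,[0,0,0],[0,0,0]]]'

```text
t: 20.25
tool_pos: [0.5797, 0.1814, 0.0449]
tool_rot: [-2.756, 0.285, 1.285]
contact_force: [-0.8, -0.1, -2.1]
opening: 0.0589
grip_force: 76.6
```

Run:
```python
from kin import *
o=log();sx,sy=f2(-11.8),f2(78.2);seat=np.array([.593,.177,.022])
M=R.from_rotvec(o['tool_rot']).as_matrix();pad=o['tool_pos']-G*M[:,2]; ctr=pad-.0045*sx-[0,0,.0115]
print('ctr rel seat',(ctr-seat)@sx,(ctr-seat)@sy,ctr[2]-.037,'yaw',np.degrees(np.arctan2(*(-M[:2,2])[::-1])),o['tool_pos'])
p,Mm=tcp(seat+.0045*sx+[0,0,.015+.0115],-11.8,-50); print(p)
plan(p+[0,0,.003],Mm,0,3)
```

```text
ctr rel seat -5.420082267190193e-05 0.0015386503591223628 0.011784664205092034 yaw -11.803236959762756 [0.57967066 0.18135757 0.04485716]
[0.57940836 0.17983944 0.0330731 ]
[[0, [0.05, 0.01, 0.04], [0.0, 0.0, 0.0]], [0, [0.04, 0.01, 0.03], [0.0, 0.0, 0.0]], [0, [0.05, 0.01, 0.04], [0.0, 0.0, 0.0]]]
```

Request:
play_rows --series '[[0,[0.05,0.01,0.04],[0,0,0]],[0,[0.04,0.01,0.03],[0,0,0]],[0,[0.05,0.01,0.04],[0,0,0]],[0,[0,0,0],[0,0,0]]]'

```text
t: 20.75
tool_pos: [0.579, 0.1796, 0.0351]
tool_rot: [-2.756, 0.285, 1.287]
contact_force: [0.5, 0.0, -2.0]
opening: 0.0589
grip_force: 76.6
```

Request:
play_rows --series '[[0,[0.015,0,0.013],[0,0,0]],[0,[0,0,0],[0,0,0]],[0,[0.015,0,0.013],[0,0,0]],[0,[0,0,0],[0,0,0]]]'

```text
t: 21.25
tool_pos: [0.5791, 0.1797, 0.0334]
tool_rot: [-2.756, 0.285, 1.286]
contact_force: [0.3, 0.6, -1.4]
opening: 0.0592
grip_force: 76.6
```

Request:
play_rows --series '[[0,[0.015,0,0.013],[0,0,0]],[0,[0,0,0],[0,0,0]],[0,[0.015,0,0.013],[0,0,0]],[0,[0,0,0],[0,0,0]]]'

```text
t: 21.75
tool_pos: [0.5793, 0.1797, 0.0325]
tool_rot: [-2.756, 0.284, 1.287]
contact_force: [-1.4, -1.7, 3.4]
opening: 0.0587
grip_force: 77.2
```

Contact came at the expected seat height. I'll release gently.

Request:
play_rows --series '[[0,[0,0,0],[0,0,0]],[0,[0,0,0],[0,0,0]],[0.8,[0,0,0],[0,0,0]],[1,[0,0,0],[0,0,0]],[1,[0,0,0],[0,0,0]],[1,[0,0,0],[0,0,0]]]' --force 20

```text
t: 22.5
tool_pos: [0.5791, 0.1797, 0.0313]
tool_rot: [-2.756, 0.285, 1.286]
contact_force: [-0.3, 0.2, -0.0]
opening: 0.0857
grip_force: 0.0
```

Request:
play_rows --series '[[1,[0,0,-0.4],[0,0,0]],[1,[0,0,-0.7],[0,0,0]],[1,[0,0,-0.8],[0,0,0]],[1,[-0.5,0,-0.5],[0,0,0]],[1,[-0.5,0,-0.5],[0,0,0]],[1,[-0.5,0,-0.3],[0,0.5,0]]]'

```text
t: 23.25
tool_pos: [0.6525, 0.1641, 0.1914]
tool_rot: [-2.805, 0.291, 1.19]
contact_force: [0.2, 0.6, -0.3]
opening: 0.085
grip_force: 0.0
```

Run:
```python
from kin import *
o=log();q=o['q']; print(o['tool_pos'])
post=np.array([.459,.1767])
s=plan([.52,.19,.25],ori(-11.8,0),1)
for yaw in(-11.8,30,60):
  for p in([.459,.1767,.13],[.459,.1767,.078],[.5417,.2166,.078]):
    qq,e=ik(P,np.array(p),ori(yaw,0),q);print(yaw,qq.round(2),round(e,4))
```

```text
[0.65253936 0.16407725 0.19139727]
[[1, [-0.45, 0.01, 0.19], [0.0, 0.96, 0.0]], [1, [-0.48, 0.0, 0.12], [0.0, 0.96, 0.0]], [1, [-0.48, 0.01, 0.06], [0.0, 0.95, 0.0]], [1, [-0.5, 0.01, 0.0], [0.0, 0.96, 0.0]], [1, [-0.48, 0.0, -0.07], [0.0, 0.96, -0.01]], [1, [-0.47, 0.01, -0.13], [0.0, 0.96, 0.0]]]
-11.8 [ 0.22 -0.19  2.01 -0.    1.31  1.99] 0.0
-11.8 [ 0.22 -0.12  2.05 -0.    1.21  1.99] 0.0
-11.8 [0.25 0.1  1.83 0.   1.21 2.03] 0.0
30 [ 0.22 -0.19  2.01 -0.    1.31  1.26] 0.0
30 [ 0.22 -0.12  2.05 -0.    1.21  1.26] 0.0
30 [ 0.25  0.1   1.83 -0.    1.21  1.3 ] 0.0
60 [ 0.22 -0.19  2.01 -0.    1.31  0.74] 0.0
60 [ 0.22 -0.12  2.05 -0.    1.21  0.74] 0.0
60 [ 0.25  0.1   1.83 -0.    1.21  0.78] 0.0
```

The picture allowance is used up, so from here I rely on numbers. Next I go above the keeper post.

Run:
```python
from kin import *
s=plan([.53,.17,.25],ori(-64,0),1,10)
```

```text
[[1, [-0.25, 0.04, 0.09], [0.26, 0.53, 0.62]], [1, [-0.26, 0.06, 0.07], [0.26, 0.54, 0.61]], [1, [-0.25, 0.09, 0.06], [0.26, 0.53, 0.62]], [1, [-0.25, 0.11, 0.02], [0.27, 0.53, 0.61]], [1, [-0.23, 0.13, 0.01], [0.26, 0.54, 0.62]], [1, [-0.23, 0.15, -0.02], [0.26, 0.53, 0.61]], [1, [-0.21, 0.17, -0.04], [0.26, 0.53, 0.62]], [1, [-0.19, 0.19, -0.06], [0.26, 0.54, 0.61]]]
[[1, [-0.17, 0.2, -0.08], [0.26, 0.53, 0.62]], [1, [-0.14, 0.2, -0.1], [0.26, 0.53, 0.61]]]
```

Request:
play_rows --series '[[1,[-0.25,0.04,0.09],[0.26,0.53,0.62]],[1,[-0.26,0.06,0.07],[0.26,0.54,0.61]],[1,[-0.25,0.09,0.06],[0.26,0.53,0.62]],[1,[-0.25,0.11,0.02],[0.27,0.53,0.61]],[1,[-0.23,0.13,0.01],[0.26,0.54,0.62]],[1,[-0.23,0.15,-0.02],[0.26,0.53,0.61]],[1,[-0.21,0.17,-0.04],[0.26,0.53,0.62]],[1,[-0.19,0.19,-0.06],[0.26,0.54,0.61]]]'

```text
t: 24.25
tool_pos: [0.5535, 0.169, 0.2393]
tool_rot: [-2.772, 1.42, 0.254]
contact_force: [0.0, -0.2, -0.1]
opening: 0.0851
grip_force: 0.0
```

Request:
play_rows --series '[[0.5,[-0.17,0.2,-0.08],[0.26,0.53,0.62]],[0.5,[-0.14,0.2,-0.1],[0.26,0.53,0.61]],[0.5,[0,0,0],[0,0,0]],[0.5,[0,0,0],[0,0,0]]]'

```text
t: 24.75
tool_pos: [0.53, 0.1703, 0.2505]
tool_rot: [2.666, -1.661, -0.004]
contact_force: [-0.2, 0.4, -0.2]
opening: 0.0427
grip_force: 0.0
```

Run:
```python
from kin import *
o=log();print(o['tool_pos'],o['q'].round(2),o['opening'])
d,c=snap('wrist','w7.png');g=cv2.cvtColor(d['color'],cv2.COLOR_BGR2GRAY)
print('post px',px(c,[.459,.1767,.097]),'pivot',px(c,[.5264,.1432,.039]))
sx,sy=f2(-11.8),f2(78.2);seat=np.array([.593,.177,.022])
for z in(.008,.030):
  print(z,[px(c,seat+a*sx+b*sy+[0,0,z]).round(0) for a,b in[(-.05,.03),(-.05,-.03),(.05,-.03),(.05,.03)]])
d2,c2=snap('top','t7.png')
print('top post',px(c2,[.459,.1767,.097]))
```

```text
[0.52996488 0.17027907 0.25045255] [ 0.18 -0.12  1.75  0.    1.51  2.86] 0.04272898472928564
post px [378.05028276 220.48915598] pivot [331.48066841 152.21574234]
0.008 [array([286., 197.]), array([317., 158.]), array([245., 103.]), array([216., 146.])]
0.03 [array([285., 202.]), array([317., 162.]), array([240., 103.]), array([210., 149.])]
top post [213.40455008 254.00727559]
```

```bash
cat > score.py <<'E'
from kin import *
def gm(fn):
    g=cv2.GaussianBlur(cv2.cvtColor(cv2.imread(fn),cv2.COLOR_BGR2GRAY).astype(np.float32),(0,0),1)
    return np.hypot(cv2.Sobel(g,cv2.CV_32F,1,0),cv2.Sobel(g,cv2.CV_32F,0,1))
def proj(c,pts):
    fx,fy,cx,cy=c['K'];q=np.c_[pts,np.ones(len(pts))]@np.linalg.inv(c['E']).T
    return np.c_[fx*q[:,0]/q[:,2]+cx,fy*q[:,1]/q[:,2]+cy].astype(np.float32)
def sc(G_,c,pts):
    p=proj(c,pts);return cv2.remap(G_,p[:,:1],p[:,1:],cv2.INTER_LINEAR).mean()
t=np.linspace(-1,1,60)
def block(cx,cy,yaw,z=.052):
    sx,sy=f2(yaw),f2(yaw+90);o=np.array([cx,cy,z])
    return np.vstack([o+np.outer(.05*t,sx)+s*.03*sy for s in(1,-1)]+[o+s*.05*sx+np.outer(.03*t,sy) for s in(1,-1)])
def circ(x,y,z,r=.006):
    a=np.linspace(0,6.28,60);return np.c_[x+r*np.cos(a),y+r*np.sin(a),0*a+z]
E
python3 - <<'E'
from score import *
for n in('w7','t7'):
    g=gm(f'pics/{n}.png');c=load(n);sx,sy=f2(-11.8),f2(78.2)
    L=[]
    for a in np.arange(-10,10.1,1)*1e-3:
      for b in np.arange(-10,10.1,1)*1e-3:
        for w_ in(-15.8,-13.8,-11.8,-9.8,-7.8):
          o=np.array([.593,.177])+(a*sx+b*sy)[:2]; L.append((sc(g,c,block(*o,w_)),round(a*1e3),round(b*1e3),w_))
    L.sort(reverse=True);print(n,L[:4])
    L=[]
    for a in np.arange(-.02,.0201,.001):
      for b in np.arange(-.02,.0201,.001): L.append((sc(g,c,circ(.459+a,.1767+b,.097)),round(.459+a,4),round(.1767+b,4)))
    L.sort(reverse=True);print(n,'post',L[:4])
E
```

```text
w7 [(np.float32(189.80133), 6, -1, -11.8), (np.float32(189.48659), 1, -1, -11.8), (np.float32(185.52226), 0, -1, -11.8), (np.float32(183.88046), 6, -5, -11.8)]
w7 post [(np.float32(260.59088), np.float64(0.458), np.float64(0.1757)), (np.float32(242.6755), np.float64(0.458), np.float64(0.1747)), (np.float32(240.71889), np.float64(0.457), np.float64(0.1757)), (np.float32(240.09953), np.float64(0.459), np.float64(0.1757))]
t7 [(np.float32(144.14085), 1, 0, -11.8), (np.float32(143.71407), 0, 0, -11.8), (np.float32(141.72887), 1, 1, -11.8), (np.float32(141.49649), 1, -8, -9.8)]
t7 post [(np.float32(247.45393), np.float64(0.461), np.float64(0.1787)), (np.float32(247.36136), np.float64(0.46), np.float64(0.1787)), (np.float32(242.29663), np.float64(0.462), np.float64(0.1787)), (np.float32(242.18967), np.float64(0.46), np.float64(0.1777))]
```

The block is centred to within about 1 mm and aligned. The post is at about (0.458, 0.176).

Run:
```python
from kin import *
M=ori(-64,0)
s=plan([.4585,.176,.15],M,.5,3); s=plan([.4585,.176,.066],M,.5,3,s)
pv=np.array([.5264,.1432]); a0=np.arctan2(.176-.1432,.4585-.5264); a1=np.radians(78.2-1.0)
print(np.degrees(a0))
n=15;s=None
p=np.array([.4585,.176,.066])
rows=[]
for i in range(1,n+1):
    a=a0+(a1-a0)*i/n; t=np.r_[pv+.0752*np.array([np.cos(a),np.sin(a)]),.066]
    d=np.round(M.T@(t-p)/.05,2);p=p+M@d*.05;rows.append([0,(d+0).tolist(),[0,0,0]])
print(rows[:8]);print(rows[8:]);print(p)
```

```text
[[0.5, [-0.25, 0.41, 0.67], [0.01, 0.0, 0.0]], [0.5, [-0.24, 0.41, 0.67], [0.0, 0.01, 0.01]], [0.5, [-0.25, 0.41, 0.66], [0.01, 0.0, 0.0]]]
[[0.5, [0.0, 0.0, 0.56], [0.0, 0.0, 0.0]], [0.5, [0.0, 0.0, 0.56], [0.0, 0.0, 0.0]], [0.5, [0.01, 0.0, 0.56], [0.0, 0.0, 0.0]]]
154.2165153658156
[[0, [-0.08, -0.11, 0.0], [0, 0, 0]], [0, [-0.06, -0.12, 0.0], [0, 0, 0]], [0, [-0.06, -0.12, 0.0], [0, 0, 0]], [0, [-0.05, -0.13, 0.0], [0, 0, 0]], [0, [-0.03, -0.13, 0.0], [0, 0, 0]], [0, [-0.03, -0.13, 0.0], [0, 0, 0]], [0, [-0.01, -0.13, 0.0], [0, 0, 0]], [0, [0.0, -0.14, 0.0], [0, 0, 0]]]
[[0, [0.02, -0.13, 0.0], [0, 0, 0]], [0, [0.02, -0.13, 0.0], [0, 0, 0]], [0, [0.04, -0.13, 0.0], [0, 0, 0]], [0, [0.04, -0.13, 0.0], [0, 0, 0]], [0, [0.06, -0.12, 0.0], [0, 0, 0]], [0, [0.07, -0.12, 0.0], [0, 0, 0]], [0, [0.08, -0.11, 0.0], [0, 0, 0]]]
[0.54320583 0.21675749 0.066     ]
```

Request:
play_rows --series '[[0.5,[-0.25,0.41,0.67],[0,0,0]],[0.5,[-0.24,0.41,0.67],[0,0,0]],[0.5,[-0.25,0.41,0.66],[0,0,0]],[0.5,[0,0,0],[0,0,0]],[0.5,[0,0,0.56],[0,0,0]],[0.5,[0,0,0.56],[0,0,0]],[0.5,[0,0,0.56],[0,0,0]],[0.5,[0,0,0],[0,0,0]]]'

```text
t: 25.85
tool_pos: [0.4584, 0.1762, 0.0661]
tool_rot: [2.663, -1.662, -0.006]
contact_force: [-0.1, 0.1, 0.4]
opening: 0.0425
grip_force: 0.0
```

Request:
play_rows --series '[[0,[0,0,0],[0,0,0]],[0,[0,0,0],[0,0,0]],[0,[0,0,0],[0,0,0]],[0,[0,0,0],[0,0,0]],[0,[0,0,0],[0,0,0]]]' --force 20

```text
t: 26.48
tool_pos: [0.4595, 0.177, 0.0688]
tool_rot: [-2.664, 1.661, -0.002]
contact_force: [-0.7, 0.3, 5.6]
opening: 0.0115
grip_force: 21.6
```

Request:
play_rows --series '[[0,[-0.08,-0.11,0],[0,0,0]],[0,[-0.06,-0.12,0],[0,0,0]],[0,[-0.06,-0.12,0],[0,0,0]],[0,[-0.05,-0.13,0],[0,0,0]],[0,[-0.03,-0.13,0],[0,0,0]],[0,[-0.03,-0.13,0],[0,0,0]],[0,[-0.01,-0.13,0],[0,0,0]],[0,[0,-0.14,0],[0,0,0]]]'

```text
t: 27.48
tool_pos: [0.4972, 0.2137, 0.0687]
tool_rot: [-2.664, 1.663, 0.001]
contact_force: [-1.7, -2.1, 7.2]
opening: 0.0111
grip_force: 21.8
```

Request:
play_rows --series '[[0,[0.02,-0.13,0],[0,0,0]],[0,[0.02,-0.13,0],[0,0,0]],[0,[0.04,-0.13,0],[0,0,0]],[0,[0.04,-0.13,0],[0,0,0]],[0,[0.06,-0.12,0],[0,0,0]],[0,[0.07,-0.12,0],[0,0,0]],[0,[0.08,-0.11,0],[0,0,0]],[0,[0,0,0],[0,0,0]]]'

```text
t: 28.48
tool_pos: [0.5379, 0.2191, 0.0683]
tool_rot: [2.66, -1.66, -0.022]
contact_force: [-22.4, 2.5, 21.3]
opening: 0.0113
grip_force: 23.7
```

Run:
```python
from kin import *
o=log();print(o['tool_pos'],o['opening'],o['contact_force'].round(1))
d=o['tool_pos'][:2]-[.5264,.1432];print(np.linalg.norm(d),'keeper',np.radians(168.2)-np.arctan2(d[1],d[0]))
print('per mm along seat +x',(ori(-64,0).T@f2(-11.8)*.02).round(3))
```

```text
[0.53790684 0.21914475 0.06829781] 0.011282148821336222 [-22.4   2.5  21.3]
0.07681153884884402 keeper 1.5152196050981797
per mm along seat +x [ 0.012 -0.016  0.   ]
```

Request:
play_rows --series '[[0.4,[0,0,0],[0,0,0]],[0.4,[0,0,0],[0,0,0]],[0.4,[0,0,0],[0,0,0]],[0.4,[0,0,0],[0,0,0]]]'

```text
t: 28.98
tool_pos: [0.5427, 0.2174, 0.0664]
tool_rot: [2.665, -1.663, -0.003]
contact_force: [-0.9, 0.4, -0.5]
opening: 0.0342
grip_force: 0.0
```

Request:
play_rows --series '[[0.4,[0,0,-0.4],[0,0,0]],[0.4,[0,0,-0.8],[0,0,0]],[0.4,[0,0,-0.8],[0,0,0]],[0.4,[0,0,-0.8],[0,0,0]],[0.4,[-0.2,0.5,-0.3],[0,0,0]],[0.4,[-0.2,0.5,0],[0,0,0]],[0.4,[0,0,0],[0,0,0]]]'

```text
t: 29.85
tool_pos: [0.4887, 0.2136, 0.2235]
tool_rot: [-2.664, 1.661, -0.0]
contact_force: [0.6, 0.2, -0.5]
opening: 0.0345
grip_force: 0.0
```

Run:
```python
from score import *
log();snap('wrist','w8.png');snap('top','t8.png')
for n in('w8','t8'):
    g=gm(f'pics/{n}.png');c=load(n);sx,sy=f2(-11.8),f2(78.2)
    L=[]
    for a in np.arange(-8,8.1,1)*1e-3:
      for b in np.arange(-8,8.1,1)*1e-3:
        for w_ in(-15.8,-13.8,-11.8,-9.8,-7.8):
          o=np.array([.593,.177])+(a*sx+b*sy)[:2]; L.append((sc(g,c,block(*o,w_)),round(a*1e3),round(b*1e3),w_))
    L.sort(reverse=True);print(n,L[:3])
    L=[]
    for k in np.arange(1.0,1.7,.01):
        a=np.radians(168.2)-k; x,y=np.array([.5264,.1432])+.075*np.array([np.cos(a),np.sin(a)])
        L.append((max(sc(g,c,circ(x+i,y+j,.097)) for i in(-.002,-.001,0,.001,.002) for j in (-.002,0,.002)),round(k,2)))
    L.sort(reverse=True);print(n,'keeper',L[:4])
    L=[]
    for i in np.arange(-.015,.0151,.001):
      for j in np.arange(-.015,.0151,.001): L.append((sc(g,c,circ(.5417+i,.2166+j,.097)),round(.5417+i,4),round(.2166+j,4)))
    L.sort(reverse=True);print('post',L[:3],'pred px',px(c,[.5417,.2166,.097]))
```

```text
w8 [(np.float32(202.39961), 0, -4, -11.8), (np.float32(199.66365), -3, -4, -11.8), (np.float32(197.01668), 1, -4, -11.8)]
w8 keeper [(np.float32(108.48902), np.float64(1.58)), (np.float32(107.61295), np.float64(1.57)), (np.float32(106.13095), np.float64(1.69)), (np.float32(106.05655), np.float64(1.56))]
post [(np.float32(210.30621), np.float64(0.5557), np.float64(0.2026)), (np.float32(208.69098), np.float64(0.5547), np.float64(0.2026)), (np.float32(201.70802), np.float64(0.5557), np.float64(0.2016))] pred px [262.86622426 171.06405981]
t8 [(np.float32(155.36288), 0, 0, -11.8), (np.float32(155.01576), -1, 0, -11.8), (np.float32(152.96152), 0, -1, -11.8)]
t8 keeper [(np.float32(83.81046), np.float64(1.53)), (np.float32(83.72041), np.float64(1.52)), (np.float32(83.703156), np.float64(1.54)), (np.float32(83.6023), np.float64(1.55))]
post [(np.float32(129.58727), np.float64(0.5567), np.float64(0.2026)), (np.float32(128.7591), np.float64(0.5567), np.float64(0.2016)), (np.float32(127.869), np.float64(0.5557), np.float64(0.2026))] pred px [197.5565636  218.28089961]
```

Run:
```python
from score import *
snap('scene','s8.png')
pv=np.array([.5264,.1432])
for n in('w8','s8'):
    im=cv2.cvtColor(cv2.imread(f'pics/{n}.png'),cv2.COLOR_BGR2GRAY);c=load(n)
    p=px(c,[.5417,.2166,.097]);r=np.linalg.norm(p-px(c,[.5477,.2166,.097])); print(n,'pred',p.round(1),'r',r.round(1))
    x,y=p.astype(int);w_=30;s=cv2.resize(im[y-w_:y+w_,x-w_:x+w_],None,fx=4,fy=4,interpolation=cv2.INTER_CUBIC)
    h=cv2.HoughCircles(s,cv2.HOUGH_GRADIENT,1,10,param1=60,param2=10,minRadius=int(3.2*r),maxRadius=int(5*r))
    for u,v,rr in (h[0][:5] if h is not None else []):
        P_=w(c,(u+.5)/4-.5+x-w_,(v+.5)/4-.5+y-w_,.097);d=P_[:2]-pv
        print(P_,round(rr/4,1),'rad',np.linalg.norm(d).round(4),'keeper',round(float(np.radians(168.2)-np.arctan2(d[1],d[0])),3))
```

```text
w8 pred [262.9 171.1] r 7.0
[0.5401 0.214  0.097 ] 6.4 rad 0.0721 keeper 1.556
[0.5363 0.203  0.097 ] 7.2 rad 0.0606 keeper 1.529
[0.5357 0.1921 0.097 ] 7.2 rad 0.0498 keeper 1.553
[0.5488 0.1945 0.097 ] 8.4 rad 0.056 keeper 1.777
[0.5477 0.1919 0.097 ] 6.6 rad 0.0532 keeper 1.777
s8 pred [393.3 265.3] r 2.3
[0.5586 0.2031 0.097 ] 2.6 rad 0.068 keeper 1.858
[0.6123 0.2393 0.097 ] 2.0 rad 0.1289 keeper 2.094
[0.5938 0.2387 0.097 ] 2.6 rad 0.1169 keeper 1.979
[0.5398 0.2146 0.097 ] 2.6 rad 0.0726 keeper 1.55
```

Two independent views put the post at about (0.540, 0.214), so the keeper is at about 1.55 rad. It met a hard stop (22 N), the heat sink is centred and the arm is clear. I'll hand the job in.

```bash
python3 -c "
from station import ctrl
print(ctrl.finish_job())"
```

```text
the job is handed in; nothing more can be done
None
```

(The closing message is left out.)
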